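# Build up the tiered swab-pot set on its stand

## Robot

A 6-joint arm with a two-finger parallel gripper is mounted at the origin on the work surface. World frame = base frame: x ahead of the robot, y to its left, z up, the work surface at z = 0. Lengths are in mm, angles in degrees, forces in N, time in s.
With the tool pointing down it reaches from about 350 to 775 mm from the base axis. Payload 5.5 kg.
Tool frame: the origin (TCP) lies midway between the tips of the shut fingers; the grasp point (between the pads) lies 19 mm behind it (r.hold_point_z is the distance from the TCP to the grasp point, in mm); z points along the fingers, y is the direction in which the jaws open and shut (so a half turn about z gives the same grasp; the last joint's range is limited). The gripper opens to 85 mm and grips with 20 to 120 N. Pads are 22 mm wide; open, the fingers measure 114 mm over their backs; the gripper's body (76 mm by 85 mm) begins 54 mm behind the grasp point. The pads swing forward as they close: fully open they stand 13 mm farther back than shut.
Start: joints at [59.095, 17.945, 2.641, 74.691, 0, 82.002], TCP at [223.838, 529.687, 231.323] pointing down, gripper open.
Joint ranges: [-158.12, 158.12], [-49.38, 96.58], [-58.88, 72.47], [-126.05, 133.96], [-84.25, 85.87], [-180, 180]. Speed limits (degrees/s): [147.25, 147.25, 180, 180, 180, 180].

## Interface

Orientations are given as a 3x3 rotation matrix whose columns are the frame's x, y, z axes.
In Python, from bench import r, viewer, close_job gives the robot as it stands.
- The arm moves only by the tool drive_tool, never from a script. Its argument "deltas" is text: rows parted by semicolons, each of 7 numbers parted by spaces: the turn, a rotation vector about the tool's x, y, z each as a share of pi/2 rad, from -1 to 1, then the shift along the tool's x, y, z each as a share of 0.75 m, from -1 to 1, then the opening, from 0 (shut) to 1 (fully open). A call has 1 to 8 rows; each row shifts and turns the pose as measured when the row begins, along the tool's axes as they then stand; what a row does not reach is not made up. A row lasts 1/8 s, in which the tool goes at most 62.5 mm and 10.7 degrees, less where a joint would pass 70% of its speed; a pose out of reach is approached as far as the arm can. A call with a number of a shift or a turn outside -1 to 1 is refused whole. A call with a gripper value outside its range is refused whole. The fingers move at their own pace and stop on an object; "force" is the grip in N (left out, the last holds). Time passes only in rows, so rows that do not move let the fingers close. It gives the time, the measured TCP pose, the force and the opening at its end, in the units of the state.
- r.get_state(): the state, without advancing time (a new reading comes with each control period).
- viewer.camera(name): name is "scene" or "side" or "wrist"; returns the picture (480x640x3 uint8, blue, green, red); there is no depth.
- viewer.calibration(name): a dict with "fovy" (degrees; the focal length in pixels is half the picture's height over the tangent of half this angle, whatever the lens; pixels are square), "cx", "cy" (the principal point, pixels), "rvec" (rotation vector, rad) and "tvec" (3), from world to camera coordinates, as OpenCV has them. Camera axes: x right, y down, z forward; pixel columns grow to the right and rows downward; lengths in mm; the calibration is good to about 2 mm. The wrist camera is an equidistant fisheye: a pixel r from the principal point sees the ray r / f radians off the axis. A picture is of the moment at which its call begins: read the wrist's pose just before it. calibration takes no time and is no camera call; for the wrist camera it gives the pose at the moment of the call.
- close_job(): hands the job in, once; it reports no verdict.
The state is a dict: "time": time; "joints": joint angles; "dq": joint speeds; "joint_torque": joint torques, N m; "position": TCP position; "orientation": TCP orientation; "ft_force": force on the tool from outside, world axes, zero at the start; "ft_torque": the same for the moment, N m; "opening": opening from 0.0 (shut) to 1.0 (fully open).
Only numpy, scipy, OpenCV 4.12 (cv2) and the standard library are available. Lean on these libraries where they do the work, as an engineer would, in place of code of your own. Each camera call takes 0.05 s, during which the arm holds its last target.

## Task

Put the swab-pot set back together on its low round stand, one piece at a time from the bottom up: first the wide pot in the stand's ring, then the middle pot on the wide one, then the narrow pot on top of that, and last the knobbed lid. Each piece must sit fully down, with its foot in the mouth below, and upright; leave the carton, kidney dish, tape roll and torch where they are.

Things in the scene. Friction and masses are not known exactly. Their poses are not given: they have to be found in the camera images.
- stand_seat (a point): The stand: a fixed steel disc 110 mm in diameter and 10 mm thick on the table, with a dark steel ring on it (64 mm inside, 80 mm outside diameter, 6 mm high). Point: centre of the disc's upper face inside the ring, 10 mm above the table; z up. The wide pot's foot rests on this face, inside the ring.
- wide_pot_mid (a point): White enamelled round pot with a flat steel rim, upright: 68 mm across, 56 mm tall overall; mouth a round hole 52 mm across, open inside; below, a narrower foot 52 mm across and 8 mm tall. Point: on its axis, half-way up (28 mm above its underside); z up. About 200 g. The widest and shortest of the three pots.
- middle_pot_mid (a point): White enamelled round pot with a flat steel rim, upright: 60 mm across, 62 mm tall overall; mouth a round hole 44 mm across, open inside; below, a narrower foot 42 mm across and 8 mm tall. Point: on its axis, half-way up (31 mm above its underside); z up. About 170 g. The foot enters the wide pot's mouth and the body's lower shoulder (8 mm above its underside) rests on the wide pot's rim.
- narrow_pot_mid (a point): White enamelled round pot with a flat steel rim, upright: 52 mm across, 68 mm tall overall; mouth a round hole 36 mm across, open inside; below, a narrower foot 34 mm across and 8 mm tall. Point: on its axis, half-way up (34 mm above its underside); z up. About 150 g. The narrowest and tallest of the three pots. The foot enters the middle pot's mouth and the lower shoulder (8 mm above its underside) rests on the middle pot's rim.
- lid_knob (a point): The lid: a white disc 44 mm across and 5 mm thick with a plug below (26 mm across, 6 mm tall) and an upright black cylindrical knob above (20 mm across, 26 mm tall), 37 mm overall; it lies plug down, knob up. Point: centre of the knob, 24 mm above the underside of the plug and 13 mm above the disc's upper face; z up. The plug enters the narrow pot's mouth and the disc (6 mm above the plug's underside) rests on its rim. About 80 g.
- carton: Bystander: white paper carton 115 x 75 x 58 mm (its x, y, z), loose. Origin: centre of its underside.
- kidney_dish: Bystander: bean-shaped open metal dish about 165 mm long (its y), 65 mm wide and 36 mm tall, loose. Origin: near the centre of its underside.
- tape_roll: Bystander: cream roll of tape lying flat, 68 mm outside and 48 mm inside diameter, 24 mm tall, loose. Origin: centre of its underside.
- torch: Bystander: examination torch lying down, about 122 mm long (its x) and 28 mm thick, loose. Origin: near the middle of its underside.
Not all that is in view belongs to the job. What is shaped like the part that bears lid_knob but blue is not meant.

How it is judged:
By the outcome, as a careful person would: the job done as asked, in the order asked, and still so for the second after the job is handed in, with the robot touching nothing.
It also fails if it takes over 128 s, if anything falls off the work surface, if the arm or the gripper's body presses on something with over 40 N, if the wrist force passes 120 N, or if a joint passes its speed limit or range.

## Working session

There is one attempt and no reset: what is moved stays moved. The work goes in short steps, Python scripts to look and compute and a tool call to move; the robot and the scene stay as the last step left them, time stands still between calls to the robot, and variables do not carry over. Pictures are saved under pics/ and viewed, and the job is handed in when it is done.

Besides the shell and the picture viewer there is one more tool, called by a JSON object that holds its "op" and its "data", one argument or row to a line. drive_tool: Moves the arm, as the interface text tells. Its arguments: {"type":"object","properties":{"deltas":{"type":"string"},"force":{"type":"number"}},"required":["deltas"]}

```bash
mkdir -p pics; ls; cat > h.py <<'E'
import numpy as np, cv2
from bench import r, viewer, close_job
def cal(n):
    c=viewer.calibration(n); f=240/np.tan(np.radians(c['fovy'])/2)
    R=cv2.Rodrigues(np.array(c['rvec'],float).reshape(3))[0]; t=np.array(c['tvec'],float).reshape(3)
    return f,c['cx'],c['cy'],R,t
def ray(n,u,v,k=None):
    f,cx,cy,R,t=k or cal(n); x,y=u-cx,v-cy
    if n=='wrist':
        rr=np.hypot(x,y); th=rr/f; d=np.array([x/max(rr,1e-9)*np.sin(th),y/max(rr,1e-9)*np.sin(th),np.cos(th)])
    else: d=np.array([x/f,y/f,1])
    return -R.T@t, R.T@d
def atz(n,u,v,z,k=None):
    o,d=ray(n,u,v,k); return o+d*(z-o[2])/d[2]
def proj(n,P,k=None):
    f,cx,cy,R,t=k or cal(n); P=np.atleast_2d(P)@R.T+t
    if n=='wrist':
        rho=np.hypot(P[:,0],P[:,1]); th=np.arctan2(rho,P[:,2]); s=f*th/np.maximum(rho,1e-9)
        return np.c_[cx+s*P[:,0],cy+s*P[:,1]]
    return np.c_[cx+f*P[:,0]/P[:,2],cy+f*P[:,1]/P[:,2]]
E
python3 - <<'E'
from h import *
for n in('scene','side','wrist'):
    k=cal(n); print(n,k[:3],(-k[3].T@k[4]).round(),k[3][2].round(2))
    cv2.imwrite(f'pics/{n}0.png',viewer.camera(n))
print(r.get_state())
E
```

```text
pics
scene (np.float64(483.27432632055735), 330.6275624259208, 242.4717400544367) [1016.  591.  653.] [-0.44 -0.63 -0.64]
side (np.float64(527.8850738532989), 314.65745025243723, 240.5797913324141) [ 448. -858.  583.] [ 0.13  0.86 -0.5 ]
wrist (np.float64(371.64829954431775), 320.9106745318804, 235.50317135439929) [148. 561. 374.] [ 0.29 -0.13 -0.95]
{'time': 0.15, 'joints': array([5.90963695e+01, 1.79829335e+01, 2.59197016e+00, 7.46912005e+01,
       2.89870610e-04, 8.20009857e+01]), 'dq': array([-0.04294114, -0.03979062,  0.20157882, -0.08529044, -0.05470703,
       -0.09578793]), 'joint_torque': array([ 2.40871974e-03, -4.81064379e+01,  2.98817164e+01,  1.38808019e-02,
       -1.26993323e-04, -2.26321822e-05]), 'position': array([223.60088419, 529.32365997, 230.59403148]), 'orientation': array([[-9.21153975e-01,  3.89197644e-01, -7.40852165e-04],
       [ 3.89198296e-01,  9.21153179e-01, -1.22784524e-03],
       [ 2.04563853e-04, -1.41937292e-03, -9.99998972e-01]]), 'ft_force': array([-0.45831866,  0.26145998,  0.54961716]), 'ft_torque': array([ 0.01284114, -0.01156756, -0.00392531]), 'opening': 1.0014984044540907}
```

View pics/scene0.png

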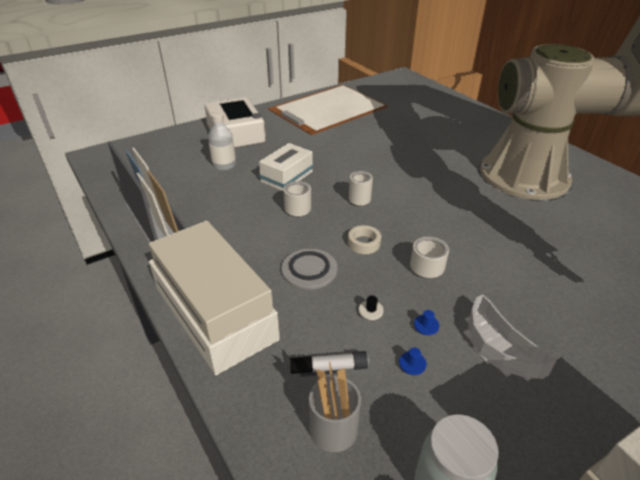

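View pics/side0.png

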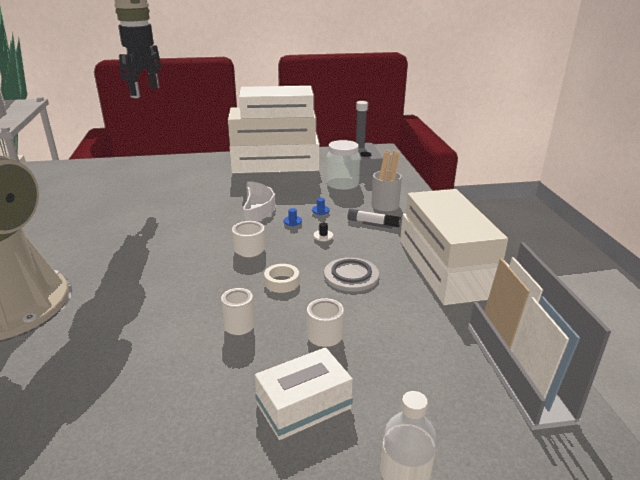

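View pics/wrist0.png

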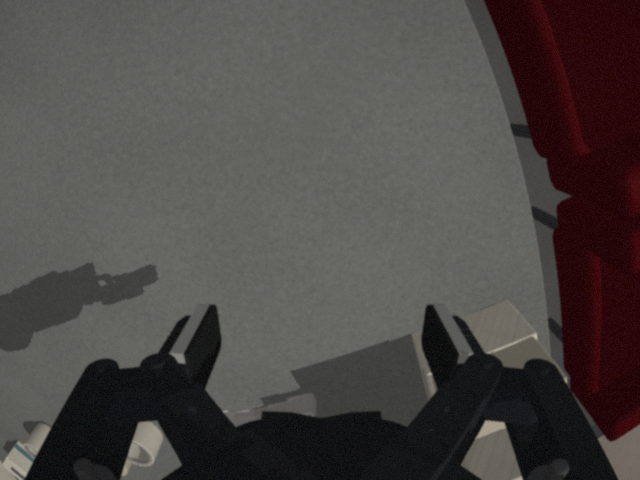

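The scene camera shows the wide pot at (430,257), middle pot at (297,200), narrow pot at (361,188), stand at (310,267) and white lid with black knob at (371,308). The two blue lids at (427,322) and (413,361) are decoys. Next I'll measure by silhouette fitting and enlarge a crop to confirm.

```bash
cat > fit.py <<'E'
from h import *
from scipy.optimize import minimize
def ring(x,y,z,R,n=48):
    a=np.linspace(0,2*np.pi,n,endpoint=False); return np.c_[x+R*np.cos(a),y+R*np.sin(a),np.full(n,z)]
def outline(n,x,y,parts,k):
    m=np.zeros((480*4,640*4),np.uint8)
    for z0,z1,R in parts:
        p=np.r_[proj(n,ring(x,y,z0,R),k),proj(n,ring(x,y,z1,R),k)]
        cv2.fillConvexPoly(m,np.round(cv2.convexHull(p.astype(np.float32))*4+1.5).astype(int),255)
    return cv2.resize(m,(640,480),interpolation=cv2.INTER_AREA)/255.
def fit(n,img,x0,parts,k,sel):
    # maximise mask contrast: sum over pixels of (score)*mask
    def cost(p):
        m=outline(n,p[0],p[1],parts,k); return np.abs(m-sel).sum()
    u=proj(n,[[x0[0],x0[1],20]],k)[0]
    w=np.zeros((480,640)); cv2.circle(w,(int(u[0]),int(u[1])),45,1,-1)
    sel=sel*w
    def cost(p): return np.abs(outline(n,p[0],p[1],parts,k)*w-sel).sum()
    best=min(((cost((x0[0]+dx,x0[1]+dy)),x0[0]+dx,x0[1]+dy) for dx in range(-12,13,4) for dy in range(-12,13,4)))
    q=minimize(cost,best[1:],method='Nelder-Mead',options=dict(initial_simplex=[[best[1],best[2]],[best[1]+4,best[2]],[best[1],best[2]+4]],xatol=.05,fatol=.1))
    return q.x,q.fun,sel.sum()
def white(img):
    g=img.astype(float).mean(2); return np.clip((g-105)/25,0,1)
POT=dict(wide=[(0,8,26),(8,56,34)],mid=[(0,8,21),(8,62,30)],narrow=[(0,8,17),(8,68,26)])
E
cat > m.py <<'E'
from fit import *
C={n:(cal(n),viewer.camera(n)) for n in('scene','side')}
uv=dict(wide=((430,246),(249,232),56),mid=((297,190),(325,310),62),narrow=((361,178),(237,298),68),lid=((372,299),(323,227),37),stand=((310,266),(352,272),13),tape=((365,236),(282,275),24))
for nm,(a,b,z) in uv.items():
    pa=atz('scene',*a,z,C['scene'][0]);pb=atz('side',*b,z,C['side'][0])
    print(nm,pa.round(1),pb.round(1))
    if nm in POT:
        for n,p in(('scene',pa),('side',pb)):
            print('   fit',n,*fit(n,C[n][1],p,POT[nm],C[n][0],white(C[n][1])))
    g=C['scene'][1]
a=C['scene'][1]; 
cv2.imwrite('pics/crop1.png',np.hstack([cv2.resize(a[220:390,260:460],(400,340)),cv2.resize(C['side'][1][190:360,215:405],(380,340))]))
E
python3 m.py
```

```text
wide [452.2 120.3  56. ] [457.5 106.3  56. ]
   fit scene [452.48712503 124.00627003] 280.4023529411765 1063.7466666666667
   fit side [453.92035223 129.39854283] 4531.742745098039 5603.093333333333
mid [ 570.3 -175.3   62. ] [ 567.8 -184.2   62. ]
   fit scene [ 565.15684974 -182.35276406] 897.7239215686276 1651.3600000000004
   fit side [ 568.26279951 -179.67008459] 4305.138039215686 5922.6
narrow [ 429.3 -130.5   68. ] [ 428.3 -139.    68. ]
   fit scene [ 424.36610898 -134.83419779] 420.5694117647059 996.3999999999999
   fit side [ 427.37022069 -132.86339463] 3903.418039215687 5274.6
lid [619. 155.  37.] [618.2 140.7  37. ]
stand [650.    1.7  13. ] [651.9  -7.8  13. ]
tape [512.5  -2.7  24. ] [513.3 -15.1  24. ]
```

```bash
python3 - <<'E'
import cv2
a=cv2.imread('pics/scene0.png');b=cv2.imread('pics/side0.png')
for n,i,(u,v) in (('s',a,(361,200)),('s',a,(297,200)),('s',a,(430,257)),('d',b,(237,312)),('d',b,(325,322))):print(n,u,i[v,u-45:u+46:3].mean(1).astype(int))
E
```

```text
s 361 [ 98  97  96  98  95  98  97  97  97  98  75  81 131 155 170 182 186 184
 139 100 101 100 103 102 101 103 102 103 100 103 100]
s 297 [ 99 100  98 100  98  98 100  78  57  59  59 104 135 156 170 180 187 187
 183 166 102  98  98  97  96  97  96  97  97  96  98]
s 430 [ 98  98  99  89  58  57  57  57  56  93 104 114 141 165 156 138 134 139
 158 185 183 113 103 100 101 101 101 103 102 102 101]
d 237 [149 153 143 153 147 148 148 148 143 145 148 158 165 167 167 167 166 164
 160 159 149 145 144 145 149 149 145 149 150 146 152]
d 325 [145 148 142 149 145 148 152 142 141 150 157 162 160 165 166 165 166 165
 164 165 154 142 148 150 149 152 150 152 149 151 155]
```

View pics/crop1.png

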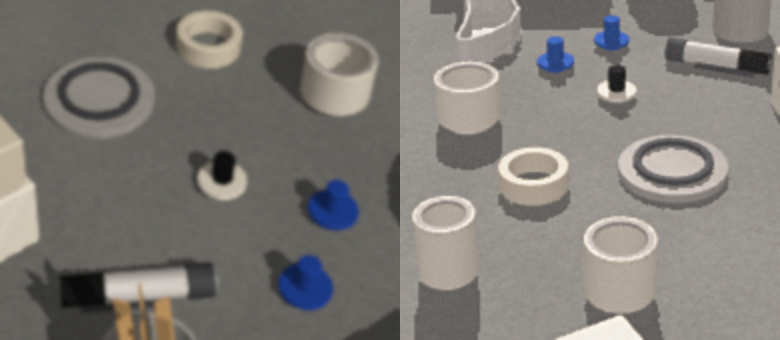

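```bash
cat > go.py <<'E'
import sys
from h import *
from scipy.spatial.transform import Rotation as Ro
# usage: go.py x y z [jaw angle deg world]  -> tool deltas needed
s=r.get_state(); R=np.array(s['orientation']); p=np.array(s['position'])
t=np.array(list(map(float,sys.argv[1:4])))
d=R.T@(t-p)
a=float(sys.argv[4]) if len(sys.argv)>4 else None
jaw=np.degrees(np.arctan2(R[1,1],R[0,1]))
if a is None: a=jaw
dif=(a-jaw+90)%180-90; a=np.radians(jaw+dif)
y=np.array([np.cos(a),np.sin(a),0]); z=np.array([0,0,-1.]); G=np.c_[np.cross(y,z),y,z]
w=Ro.from_matrix(R.T@G).as_rotvec()
if len(sys.argv)>4: print('note: if turning, shift after the turn (tool axes then):',(G.T@(t-p)/750).round(4))
print('t',s['time'],'pos',p.round(1),'jaw',round(jaw,1),'J',np.array(s['joints']).round(1),'F',np.array(s['ft_force']).round(1),'open',round(s['opening'],3))
print('shift mm',d.round(1),'share',(d/750).round(4),'rows>=',round(np.linalg.norm(d)/62.5,1),'turn share',(w/(np.pi/2)).round(4),'deg',np.degrees(np.linalg.norm(w)).round(1))
E
python3 go.py 480 -30 400 90
```

```text
note: if turning, shift after the turn (tool axes then): [-0.3417 -0.746  -0.2255]
t 0.25 pos [223.7 529.5 230.9] jaw 67.1 J [59.1 18.   2.6 74.7 -0.  82. ] F [-0.5 -0.1  0.2] open 0.997
shift mm [-453.8 -415.7 -168.8] share [-0.6051 -0.5543 -0.2251] rows>= 10.2 turn share [-5.000e-04 -2.000e-04 -2.545e-01] deg 22.9
```

{"op": "drive_tool", "data": {
  "deltas": "0 0 0 -0.03 -0.03 -0.06 1;0 0 0 -0.0575 -0.05 -0.018 1;0 0 0 -0.0575 -0.05 -0.018 1;0 0 0 -0.0575 -0.05 -0.018 1;0 0 0 -0.0575 -0.05 -0.018 1;0 0 0 -0.0575 -0.05 -0.018 1;0 0 0 -0.0575 -0.05 -0.018 1;0 0 0 -0.0575 -0.05 -0.018 1"
}}

```text
time: 1.25
position: [416.0, 133.0, 373.3]
orientation: [[-0.925, 0.381, 0.001], [0.381, 0.925, -0.003], [-0.002, -0.002, -1.0]]
ft_force: [0.9, 0.1, 0.2]
opening: 0.999
```

```bash
python3 go.py 480 -30 400 90
```

```text
note: if turning, shift after the turn (tool axes then): [-0.0854 -0.2173 -0.0356]
t 1.25 pos [416.  133.  373.3] jaw 67.6 J [ 7.3  2.3  3.3 91.  -0.2 29.7] F [0.9 0.1 0.2] open 0.999
shift mm [-121.3 -126.4  -26.2] share [-0.1618 -0.1685 -0.0349] rows>= 2.8 turn share [-0.0018  0.001  -0.2486] deg 22.4
```

{"op": "drive_tool", "data": {
  "deltas": "0 0 -0.11 -0.04 -0.045 -0.01 1;0 0 -0.11 -0.04 -0.05 -0.01 1;0 0 -0.03 -0.04 -0.055 -0.01 1;0 0 0 -0.02 -0.055 -0.01 1;0 0 0 0 0 0 1;0 0 0 0 0 0 1"
}}

```text
time: 2.0
position: [498.5, -44.9, 404.9]
orientation: [[-1.0, -0.004, 0.003], [-0.004, 1.0, -0.002], [-0.003, -0.003, -1.0]]
ft_force: [-0.2, 0.3, -0.4]
opening: 1.004
```

```bash
python3 go.py 480 -30 400 90; python3 - <<'E'
from h import *
k=cal('wrist');np.save('k1.npy',np.array(k,object),allow_pickle=True)
cv2.imwrite('pics/w1.png',viewer.camera('wrist'))
E
```

```text
note: if turning, shift after the turn (tool axes then): [0.0246 0.0199 0.0065]
t 2.0 pos [498.5 -44.9 404.9] jaw 90.2 J [-14.3  10.2  16.8  96.4  -0.1 -14.5] F [-0.2  0.3 -0.4] open 1.004
shift mm [18.4 15.   4.8] share [0.0246 0.02   0.0064] rows>= 0.4 turn share [-0.0016  0.0018  0.0026] deg 0.3
```

View pics/w1.png

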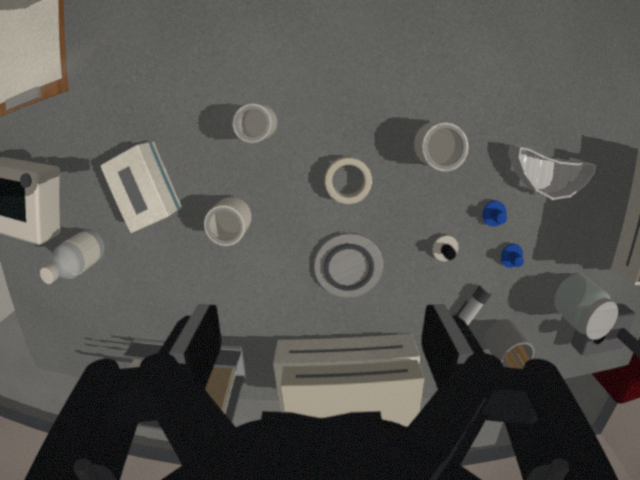

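The overhead wrist view shows the wide pot's rim at (445,146), narrow at (256,122), middle at (229,221), stand ring at (348,266), white lid at (446,248), and the blue decoys at (494,213) and (512,256).

```bash
cat > ell.py <<'E'
from h import *
# fit ring center (x,y) for given z,R by max gradient along projected circle
from scipy.optimize import minimize
from fit import ring
def fitring(n,k,img,x0,rings,span=14,axis=None):
    g=cv2.GaussianBlur(img.astype(np.float32).mean(2),(0,0),1.0)
    gx=cv2.Sobel(g,cv2.CV_32F,1,0)/8;gy=cv2.Sobel(g,cv2.CV_32F,0,1)/8
    def sc(p):
        tot=0
        for z,R,sg in rings:
            a=proj(n,ring(p[0],p[1],z,R,90),k).astype(np.float32);b=proj(n,ring(p[0],p[1],z,R+1,90),k)
            nn=b-a;nn/=np.linalg.norm(nn,axis=1)[:,None]
            X=cv2.remap(gx,a[:,:1].copy(),a[:,1:].copy(),1)[:,0];Y=cv2.remap(gy,a[:,:1].copy(),a[:,1:].copy(),1)[:,0]
            q=(X*nn[:,0]+Y*nn[:,1])
            if sg: q=q*sg; q=np.clip(q,-3,12)
            else: q=np.clip(abs(q),0,12)
            tot-=q.mean()
        return tot
    b=min((sc((x0[0]+dx,x0[1]+dy)),x0[0]+dx,x0[1]+dy) for dx in np.arange(-span,span+1,2) for dy in np.arange(-span,span+1,2))
    q=minimize(sc,b[1:],method='Nelder-Mead',options=dict(initial_simplex=[[b[1],b[2]],[b[1]+2,b[2]],[b[1],b[2]+2]]))
    return q.x.round(1),round(-q.fun,2)
RG=dict(wide=[(56,34,-1),(56,26,-1)],mid=[(62,30,-1),(62,22,-1)],narrow=[(68,26,-1),(68,18,-1)],lid=[(11,22,-1)],stand=[(10,55,-1),(16,40,-1),(16,32,1)])
E
python3 - <<'E'
from ell import *
k1=tuple(np.load('k1.npy',allow_pickle=True))
I=dict(scene=cv2.imread('pics/scene0.png'),side=cv2.imread('pics/side0.png'),wrist=cv2.imread('pics/w1.png'))
K=dict(scene=cal('scene'),side=cal('side'),wrist=k1)
uv=dict(wide=(445,146,56),mid=(229,221,62),narrow=(256,122,68),lid=(446,248,11),stand=(348,266,16))
for nm,(u,v,z) in uv.items():
    p=atz('wrist',u,v,z,k1);print(nm,p.round(1))
    for n in I:print('   ',n,*fitring(n,K[n],I[n],p[:2],RG[nm]))
E
```

```text
wide [452.2 122.7  56. ]
    scene [454.2 125.3] 9.95
    side [455.  124.8] 7.82
    wrist [453.2 123.4] 8.99
mid [ 559.1 -173.9   62. ]
    scene [ 572.  -165.6] 11.0
    side [ 568.6 -180.9] 9.0
    wrist [ 566.  -181.4] 9.29
narrow [ 424.3 -129.9   68. ]
    scene [ 434.6 -140.7] 12.37
    side [ 426.3 -133.9] 9.0
    wrist [ 425.1 -135.5] 7.79
lid [617.1 154.6  11. ]
    scene [620.  154.7] 9.11
    side [620.7 152.4] 8.91
    wrist [618.1 153.3] 9.12
stand [645.3  -3.5  16. ]
    scene [642.5  -8.4] 10.3
    side [651.9   2.6] 15.35
    wrist [644.9 -17.5] 9.95
```

```bash
sed -i 's/(16,40,-1),(16,32,1)/(16,40,1),(16,32,-1)/' ell.py
python3 - <<'E'
from ell import *
k1=tuple(np.load('k1.npy',allow_pickle=True))
I=dict(scene=cv2.imread('pics/scene0.png'),side=cv2.imread('pics/side0.png'),wrist=cv2.imread('pics/w1.png'))
K=dict(scene=cal('scene'),side=cal('side'),wrist=k1)
est=dict(wide=(454,124.3),mid=(567,-181),narrow=(425.5,-134.7),lid=(619.5,153.5),stand=(648,-3))
for nm,p in est.items():
    for n in I:
        s=fitring(n,K[n],I[n],p,RG[nm],6);print(nm,n,*s)
        for z,R,_ in RG[nm]:
            q=proj(n,ring(*est[nm],z,R) if nm!='stand' else ring(649,-2,z,R),K[n]); cv2.polylines(I[n],[np.round(q*16).astype(np.int32)],True,(0,255,0),1,cv2.LINE_AA,4)
cv2.imwrite('pics/ov.png',np.hstack([cv2.resize(I['scene'][150:350,270:470],(400,400)),cv2.resize(I['wrist'][80:320,180:480],(400,320))[:,:].copy() if 0 else cv2.copyMakeBorder(cv2.resize(I['wrist'][80:320,180:480],(400,320)),0,80,0,0,0)]))
E
```

```text
wide scene [454.4 125.4] 9.95
wide side [455.3 124.7] 7.81
wide wrist [453.2 123.4] 8.99
mid scene [ 576.2 -170.4] 11.27
mid side [ 569. -181.] 9.0
mid wrist [ 565.9 -181.4] 9.3
narrow scene [ 434.2 -141. ] 12.37
narrow side [ 427.5 -134.7] 9.0
narrow wrist [ 425.1 -135.5] 7.79
lid scene [619.4 155.2] 9.12
lid side [620.8 152.4] 8.91
lid wrist [618.1 153.3] 9.12
stand scene [6.507e+02 3.000e-01] 31.37
stand side [650.5  -6.3] 30.7
stand wrist [648.   -3.4] 30.71
```

View pics/ov.png

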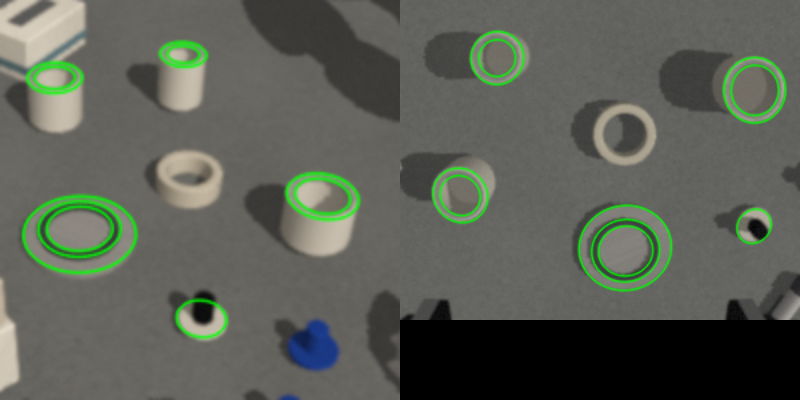

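```bash
python3 - <<'E'
from h import *
k1=tuple(np.load('k1.npy',allow_pickle=True))
for n,u,v,z in(('carton c',180,207,58),('c',130,230,58),('c',150,142,58),('c',102,172,58),('torch',475,300,20),('dish',530,150,36),('tape',349,180,24)):print(n,atz('wrist',u,v,z,k1).round())
print(r.hold_point_z)
E
```

```text
carton c [ 539. -247.   58.]
c [ 574. -337.   58.]
c [ 444. -287.   58.]
c [ 482. -375.   58.]
torch [709. 219.  20.]
dish [449. 272.  36.]
tape [509.  -6.  24.]
18.700000000000003
```

{"op": "drive_tool", "data": {
  "deltas": "0 0 0 0.0085 0.032 0.056 1;0 0 0 0.0085 0.032 0.056 1;0 0 0 0.0085 0.032 0.056 1;0 0 0 0.0085 0.032 0.056 1;0 0 0 0.0085 0.032 0.056 1;0 0 0 0.0085 0.032 0.056 1;0 0 0 0 0.02 0.02 1;0 0 0 0 0 0 1"
}}

```text
time: 3.05
position: [452.6, 126.4, 130.8]
orientation: [[-1.0, -0.02, 0.008], [-0.02, 1.0, -0.003], [-0.008, -0.004, -1.0]]
ft_force: [0.7, 0.3, 0.4]
opening: 1.003
```

```bash
python3 go.py 454 124.3 12 90; python3 - <<'E'
from ell import *
k=cal('wrist');a=viewer.camera('wrist');print(fitring('wrist',k,a,(454,124.3),RG['wide']));cv2.imwrite('pics/w2.png',a)
E
```

```text
note: if turning, shift after the turn (tool axes then): [-0.0018 -0.0029  0.1584]
t 3.05 pos [452.6 126.4 130.8] jaw 91.2 J [  6.    9.4 -23.1  57.   -0.2   4.8] F [0.7 0.3 0.4] open 1.003
shift mm [ -0.4  -1.7 118.8] share [-0.0005 -0.0023  0.1584] rows>= 1.9 turn share [-0.0023  0.0051  0.0128] deg 1.3
(array([453.5, 123.2]), np.float64(10.86))
```

View pics/w2.png

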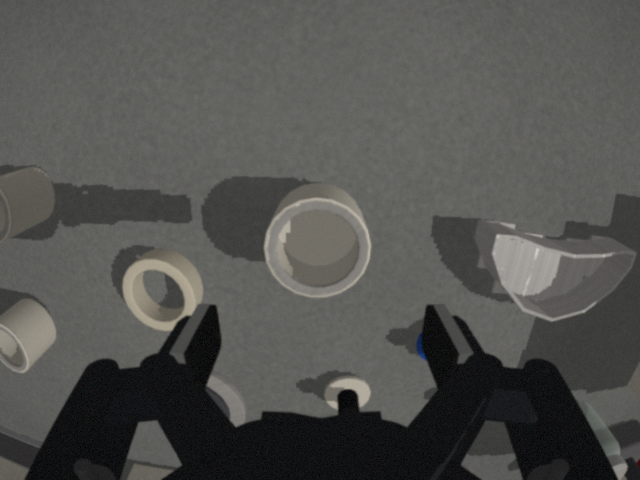

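The wide pot is centred between the fingers at (318,247) and its fit of (453.5,123.2) agrees. Descending.

{"op": "drive_tool", "data": {
  "deltas": "-0.002 0.005 0.012 0 -0.003 0.02 1;0 0 0 0 0 0.045 1;0 0 0 0 0 0.045 1;0 0 0 0 0 0.03 1;0 0 0 0 0 0.01 1;0 0 0 0 0 0 1",
  "force": 50
}}

```text
time: 3.85
position: [458.7, 120.8, 18.9]
orientation: [[-1.0, 0.007, 0.01], [0.007, 1.0, 0.0], [-0.01, 0.0, -1.0]]
ft_force: [1.2, 0.1, 0.1]
opening: 1.002
```

```bash
python3 go.py 453.7 123.8 13 90
```

```text
note: if turning, shift after the turn (tool axes then): [0.0067 0.004  0.0078]
t 3.85 pos [458.7 120.8  18.9] jaw 89.6 J [  5.1  16.8 -31.7  40.9  -0.    5.5] F [1.2 0.1 0.1] open 1.002
shift mm [5.1 3.  5.8] share [0.0068 0.0039 0.0078] rows>= 0.1 turn share [ 0.0002  0.0065 -0.0047] deg 0.7
```

{"op": "drive_tool", "data": {
  "deltas": "0 0.0065 -0.0045 0.0068 0.004 0.007 1;0 0 0 0 0 0 1"
}}

```text
time: 4.1
position: [454.8, 123.9, 14.8]
orientation: [[-1.0, 0.001, 0.002], [0.001, 1.0, 0.001], [-0.002, 0.001, -1.0]]
ft_force: [0.4, -0.1, 0.5]
opening: 0.999
```

```bash
python3 go.py 453.7 123.8 13 90
```

```text
note: if turning, shift after the turn (tool axes then): [ 0.0015 -0.0001  0.0024]
t 4.1 pos [454.8 123.9  14.8] jaw 90.0 J [  5.5  17.2 -31.9  40.8   0.    5.5] F [ 0.4 -0.1  0.5] open 0.999
shift mm [ 1.1 -0.1  1.8] share [ 0.0015 -0.0001  0.0024] rows>= 0.0 turn share [ 0.0004  0.0013 -0.0004] deg 0.1
```

Close the jaws.

{"op": "drive_tool", "data": {
  "deltas": "0 0.001 0 0.0014 0 0 0.7;0 0 0 0 0 0 0.3;0 0 0 0 0 0 0;0 0 0 0 0 0 0;0 0 0 0 0 0 0;0 0 0 0 0 0 0",
  "force": 50
}}

```text
time: 4.85
position: [454.2, 124.2, 15.6]
orientation: [[-1.0, 0.0, 0.002], [0.0, 1.0, 0.001], [-0.002, 0.001, -1.0]]
ft_force: [-0.3, 0.6, -1.0]
opening: 0.768
```

```bash
python3 go.py 454 123.8 100 90;python3 - <<'E'
from h import *
cv2.imwrite('pics/w3.png',viewer.camera('wrist'))
E
```

```text
note: if turning, shift after the turn (tool axes then): [ 0.0003 -0.0005 -0.1125]
t 4.85 pos [454.2 124.2  15.6] jaw 90.0 J [  5.5  17.1 -31.9  40.9   0.    5.5] F [-0.3  0.6 -1. ] open 0.768
shift mm [  0.1  -0.3 -84.4] share [ 1.000e-04 -5.000e-04 -1.125e-01] rows>= 1.3 turn share [ 0.0004  0.0012 -0.    ] deg 0.1
```

{"op": "drive_tool", "data": {
  "deltas": "0 0.001 0 0 0 -0.02 0;0 0 0 0 0 -0.04 0;0 0 0 0 0 -0.045 0;0 0 0 0 0 0 0"
}}

```text
time: 5.4
position: [452.6, 124.0, 94.9]
orientation: [[-1.0, 0.0, -0.004], [0.0, 1.0, 0.0], [0.004, 0.0, -1.0]]
ft_force: [0.4, 0.6, -4.3]
opening: 0.767
```

```bash
python3 go.py 649 -3 100 90;python3 - <<'E'
from h import *
cv2.imwrite('pics/w4.png',viewer.camera('wrist'))
E
```

```text
note: if turning, shift after the turn (tool axes then): [-0.2619 -0.1693 -0.0069]
t 5.4 pos [452.6 124.   94.9] jaw 90.0 J [  5.5  11.7 -25.8  52.7   0.    5.5] F [ 0.4  0.6 -4.3] open 0.767
shift mm [-196.4 -126.9   -5.9] share [-0.2619 -0.1692 -0.0079] rows>= 3.7 turn share [ 0.0003 -0.0024 -0.0001] deg 0.2
```

View pics/w4.png

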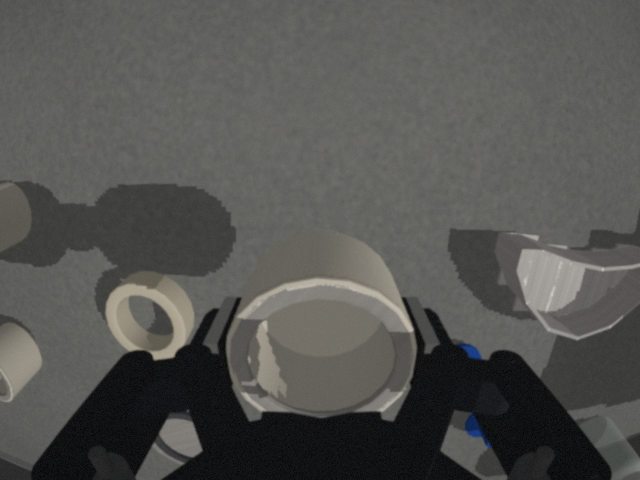

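The pot is held (centred at (320,345), force -4 N). Moving to the stand.

{"op": "drive_tool", "data": {
  "deltas": "0 -0.002 0 -0.04 -0.026 0 0;0 0 0 -0.0555 -0.036 -0.002 0;0 0 0 -0.0555 -0.036 -0.002 0;0 0 0 -0.0555 -0.036 -0.002 0;0 0 0 -0.04 -0.026 -0.002 0;0 0 0 -0.016 -0.01 0 0;0 0 0 0 0 0 0"
}}

```text
time: 6.32
position: [645.3, -6.9, 81.8]
orientation: [[-1.0, -0.001, -0.024], [-0.001, 1.0, 0.002], [0.024, 0.002, -1.0]]
ft_force: [-0.1, 0.3, -3.4]
opening: 0.768
```

```bash
python3 go.py 649.3 -3 50 90
```

```text
note: if turning, shift after the turn (tool axes then): [-0.0053  0.0051  0.0424]
t 6.325 pos [645.3  -6.9  81.8] jaw 90.1 J [-7.7 31.1  1.4 61.7 -0.1 -7.8] F [-0.1  0.3 -3.4] open 0.768
shift mm [-4.8  3.8 31.7] share [-0.0064  0.005   0.0422] rows>= 0.5 turn share [ 0.0015 -0.0155  0.0009] deg 1.4
```

{"op": "drive_tool", "data": {
  "deltas": "0.0015 -0.0155 0.001 -0.0058 0.005 0 0;0 0 0 0 0 0.02 0;0 0 0 0 0 0.018 0;0 0 0 0 0 0 0"
}}

```text
time: 6.82
position: [645.4, -0.4, 48.4]
orientation: [[-1.0, -0.002, -0.005], [-0.002, 1.0, 0.001], [0.005, 0.001, -1.0]]
ft_force: [1.1, 1.1, -2.3]
opening: 0.772
```

```bash
python3 go.py 649.3 -3 26 90;python3 - <<'E'
from h import *
a=viewer.camera('side')[200:330,270:450];b=viewer.camera('scene')[190:320,220:400]
cv2.imwrite('pics/c5.png',np.hstack([cv2.resize(a,(400,290)),cv2.resize(b,(400,290))]))
E
```

```text
note: if turning, shift after the turn (tool axes then): [-0.0052 -0.0034  0.0298]
t 6.825 pos [ 6.454e+02 -4.000e-01  4.840e+01] jaw 90.1 J [-7.2 31.8 -2.6 56.   0.  -7.3] F [ 1.1  1.1 -2.3] open 0.772
shift mm [-4.  -2.6 22.4] share [-0.0053 -0.0035  0.0298] rows>= 0.4 turn share [ 0.0007 -0.003   0.0012] deg 0.3
```

View pics/c5.png

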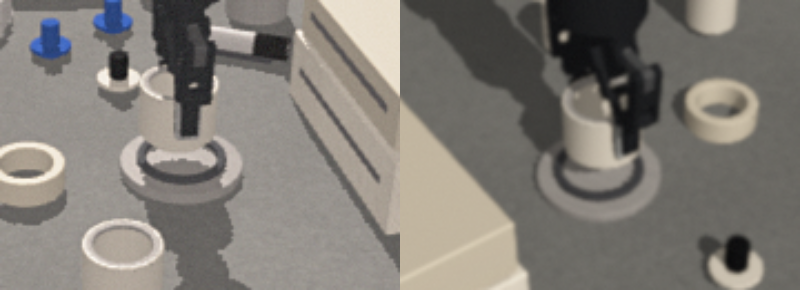

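The pot hangs over the ring (side crop (180,130)). Correct by a few mm and lower.

{"op": "drive_tool", "data": {
  "deltas": "0 -0.003 0 -0.006 -0.0035 0 0;0 0 0 0 0 0.008 0;0 0 0 0 0 0 0"
}}

```text
time: 7.3
position: [652.7, -3.8, 44.8]
orientation: [[-1.0, -0.002, 0.005], [-0.002, 1.0, 0.0], [-0.005, 0.0, -1.0]]
ft_force: [-0.7, 0.2, -2.6]
opening: 0.769
```

```bash
python3 go.py 649.3 -3 26 90
```

```text
note: if turning, shift after the turn (tool axes then): [0.0045 0.0011 0.0251]
t 7.3 pos [652.7  -3.8  44.8] jaw 90.1 J [-7.4 32.2 -2.3 55.2  0.1 -7.5] F [-0.7  0.2 -2.6] open 0.769
shift mm [ 3.5  0.8 18.8] share [0.0047 0.0011 0.0251] rows>= 0.3 turn share [0.0003 0.0034 0.001 ] deg 0.3
```

{"op": "drive_tool", "data": {
  "deltas": "0 0.003 0 0.004 0.001 0.01 0;0 0 0 0 0 0.01 0;0 0 0 0 0 0 0"
}}

```text
time: 7.68
position: [649.3, -3.0, 28.6]
orientation: [[-1.0, -0.001, -0.0], [-0.001, 1.0, 0.001], [0.0, 0.001, -1.0]]
ft_force: [0.2, -0.5, -2.6]
opening: 0.771
```

```bash
python3 go.py 649.3 -3 26 90
```

```text
note: if turning, shift after the turn (tool axes then): [0.     0.     0.0034]
t 7.675 pos [649.3  -3.   28.6] jaw 90.1 J [-7.4 33.  -3.5 53.5  0.  -7.4] F [ 0.2 -0.5 -2.6] open 0.771
shift mm [0.  0.  2.6] share [0.     0.     0.0034] rows>= 0.0 turn share [ 0.0003 -0.0001  0.0009] deg 0.1
```

{"op": "drive_tool", "data": {
  "deltas": "0 0 0 0 0 0.004 0;0 0 0 0 0 0.002 0;0 0 0 0 0 0 0"
}}

```text
time: 8.05
position: [650.1, -3.1, 26.1]
orientation: [[-1.0, -0.002, 0.002], [-0.002, 1.0, 0.0], [-0.002, 0.0, -1.0]]
ft_force: [0.6, -0.7, -2.5]
opening: 0.77
```

```bash
python3 go.py 649.3 -3 26 90;python3 - <<'E'
from h import *
a=viewer.camera('side')[200:330,270:450];b=viewer.camera('scene')[190:320,220:400]
cv2.imwrite('pics/c6.png',np.hstack([cv2.resize(a,(400,290)),cv2.resize(b,(400,290))]))
E
```

```text
note: if turning, shift after the turn (tool axes then): [0.001  0.0001 0.0002]
t 8.05 pos [650.1  -3.1  26.1] jaw 90.1 J [-7.4 33.1 -3.7 53.1  0.  -7.4] F [ 0.6 -0.7 -2.5] open 0.77
shift mm [0.8 0.1 0.1] share [0.001  0.0001 0.0002] rows>= 0.0 turn share [0.0001 0.0014 0.001 ] deg 0.2
```

View pics/c6.png

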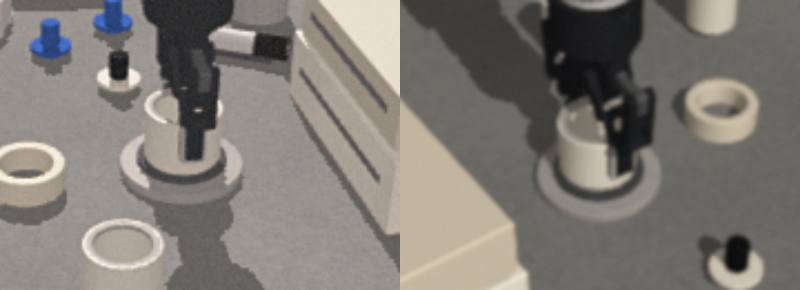

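{"op": "drive_tool", "data": {
  "deltas": "0 0 0 0 0 0.0025 0;0 0 0 0 0 0.002 0"
}}

```text
time: 8.4
position: [650.1, -3.1, 25.6]
orientation: [[-1.0, -0.002, 0.003], [-0.002, 1.0, -0.0], [-0.003, -0.0, -1.0]]
ft_force: [-4.6, -1.1, 8.0]
opening: 0.767
```

Contact is at the expected 25.6 mm with +10 N, so the pot is seated. Open slowly and rise.

{"op": "drive_tool", "data": {
  "deltas": "0 0 0 0 0 0 0.85;0 0 0 0 0 0 1;0 0 0 0 0 0 1;0 0 0 0 0 -0.03 1;0 0 0 0 0 -0.06 1;0 0 0 0 0 -0.06 1;0 0 0 0 0 -0.06 1;0 0 0 0 0 0 1"
}}

```text
time: 9.4
position: [649.8, -3.2, 185.8]
orientation: [[-1.0, -0.001, 0.002], [-0.001, 1.0, 0.0], [-0.002, 0.0, -1.0]]
ft_force: [0.4, 0.4, -0.4]
opening: 0.999
```

```bash
python3 go.py 566.5 -181 150 0;python3 - <<'E'
from ell import *
for n in('wrist','scene','side'):
    k=cal(n);a=viewer.camera(n);print(n,fitring(n,k,a,(649.5,-3),[(66,34,-1),(66,26,-1)],10));cv2.imwrite(f'pics/{n}7.png',a)
E
```

```text
note: if turning, shift after the turn (tool axes then): [0.2371 0.1111 0.0477]
t 9.4 pos [649.8  -3.2 185.8] jaw 90.1 J [-7.4 27.1  9.9 72.7  0.  -7.4] F [ 0.4  0.4 -0.4] open 0.999
shift mm [  83.6 -177.7   35.6] share [ 0.1115 -0.2369  0.0475] rows>= 3.2 turn share [-8.000e-04  9.000e-04 -9.991e-01] deg 89.9
wrist (array([649.6,  -3.7]), np.float64(11.24))
scene (array([657.2, -10.9]), np.float64(11.75))
side (array([652.1,  -1.7]), np.float64(7.97))
```

View pics/wrist7.png

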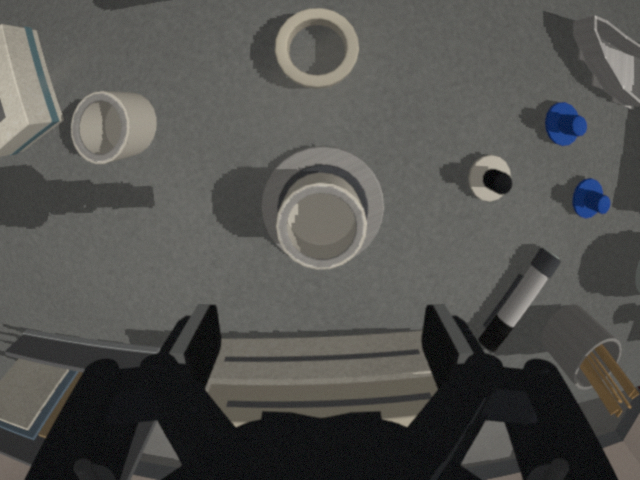

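The wide pot is seated at (649.6,-3.7) in the stand (pixel (322,226)). Next is the middle pot, turning the jaws to 125° to stay clear of the carton.

{"op": "drive_tool", "data": {
  "deltas": "0 0 0 0.02 -0.04 0 1;0 0 0 0.03 -0.065 0 1;0 0 0 0.03 -0.065 0 1;0 0 0 0.03 -0.055 0 1;0 0 -0.1 0 0 0 1;0 0 -0.1 0 0 0 1;0 0 -0.1 0 0 0 1;0 0 -0.09 0 0 0 1"
}}

```text
time: 10.55
position: [553.6, -174.1, 163.1]
orientation: [[-0.806, -0.591, -0.034], [-0.592, 0.806, 0.012], [0.02, 0.029, -0.999]]
ft_force: [0.1, 0.1, 0.7]
opening: 0.999
```

{"op": "drive_tool", "data": {
  "deltas": "0 0 0 0 0 0.02 1;0 0 0 0 0 0 1"
}}

```text
time: 10.8
position: [551.1, -173.0, 143.8]
orientation: [[-0.808, -0.588, -0.039], [-0.589, 0.808, 0.014], [0.023, 0.034, -0.999]]
ft_force: [-0.0, -0.2, -0.0]
opening: 0.998
```

```bash
python3 go.py 566.2 -181.2 130 125;python3 - <<'E'
from ell import *
for n in('wrist',):
    k=cal(n);a=viewer.camera(n);print(n,fitring(n,k,a,(566.5,-181),RG['mid'],10));cv2.imwrite(f'pics/{n}8.png',a)
E
```

```text
note: if turning, shift after the turn (tool axes then): [-0.0102 -0.0204  0.0183]
t 10.8 pos [ 551.1 -173.   143.8] jaw 126.0 J [-25.3  22.4  -3.4  66.5  -0.2 -61.3] F [-0.  -0.2 -0. ] open 0.998
shift mm [ -7.7 -15.9  13. ] share [-0.0103 -0.0212  0.0174] rows>= 0.4 turn share [ 0.0218 -0.0149  0.0118] deg 2.6
wrist (array([ 566.4, -181.8]), np.float64(9.12))
```

View pics/wrist8.png

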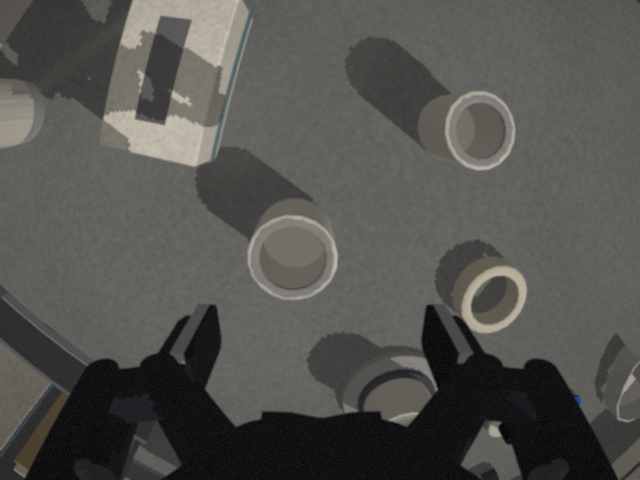

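The middle pot is at pixel (292,257), fit (566.4,-181.8), and the fingers clear the carton. Levelling and centring.

{"op": "drive_tool", "data": {
  "deltas": "0.022 -0.015 0.012 -0.0103 -0.021 0.015 1;0 0 0 0 0 0 1"
}}

```text
time: 11.1
position: [566.6, -181.1, 131.8]
orientation: [[-0.821, -0.571, 0.001], [-0.571, 0.821, -0.0], [-0.001, -0.001, -1.0]]
ft_force: [-0.0, 0.6, -0.7]
opening: 1.003
```

```bash
python3 go.py 566.3 -181.5 20 125
```

```text
note: if turning, shift after the turn (tool axes then): [ 0.0007 -0.0002  0.1491]
t 11.1 pos [ 566.6 -181.1  131.8] jaw 124.8 J [-25.5  22.7  -4.7  62.5   0.  -60.3] F [-0.   0.6 -0.7] open 1.003
shift mm [ 6.000e-01 -1.000e-01  1.118e+02] share [ 8.000e-04 -1.000e-04  1.491e-01] rows>= 1.8 turn share [-0.0006  0.0004 -0.0017] deg 0.2
```

{"op": "drive_tool", "data": {
  "deltas": "0 0 0 0 0 0.03 1;0 0 0 0 0 0.045 1;0 0 0 0 0 0.04 1;0 0 0 0 0 0.022 1;0 0 0 0 0 0.005 1;0 0 0 0 0 0 1"
}}

```text
time: 11.85
position: [567.9, -181.2, 26.9]
orientation: [[-0.822, -0.57, 0.003], [-0.57, 0.822, -0.001], [-0.001, -0.003, -1.0]]
ft_force: [0.5, 1.0, 0.5]
opening: 1.0
```

```bash
python3 go.py 566.3 -181.5 20 125
```

```text
note: if turning, shift after the turn (tool axes then): [0.002  0.0009 0.0092]
t 11.85 pos [ 567.9 -181.2   26.9] jaw 124.7 J [-25.4  27.8 -12.7  49.3  -0.  -60.2] F [0.5 1.  0.5] open 1.0
shift mm [1.5 0.7 6.9] share [0.002  0.0009 0.0092] rows>= 0.1 turn share [-0.0016  0.0009 -0.0028] deg 0.3
```

{"op": "drive_tool", "data": {
  "deltas": "0 0.001 0 0.002 0.001 0.007 1;0 0 0 0 0 0 0.8;0 0 0 0 0 0 0.3;0 0 0 0 0 0 0;0 0 0 0 0 0 0;0 0 0 0 0 0 0;0 0 0 0 0 0 0",
  "force": 50
}}

```text
time: 12.72
position: [567.8, -182.2, 24.1]
orientation: [[-0.822, -0.57, 0.005], [-0.57, 0.822, -0.004], [-0.002, -0.006, -1.0]]
ft_force: [-0.6, 0.4, -1.3]
opening: 0.688
```

```bash
python3 go.py 566.3 -181.5 200 125
```

```text
note: if turning, shift after the turn (tool axes then): [ 0.0011  0.0018 -0.2345]
t 12.725 pos [ 567.8 -182.2   24.1] jaw 124.7 J [-25.5  27.9 -13.1  48.7  -0.1 -60.2] F [-0.6  0.4 -1.3] open 0.688
shift mm [   0.5    0.3 -175.9] share [ 0.0007  0.0004 -0.2345] rows>= 2.8 turn share [-0.0039  0.0011 -0.0029] deg 0.4
```

{"op": "drive_tool", "data": {
  "deltas": "0 0 0 0 0 -0.02 0;0 0 0 0 0 -0.05 0;0 0 0 0 0 -0.06 0;0 0 0 0 0 -0.04 0;0 0 0 0 0 0 0"
}}

```text
time: 13.35
position: [566.8, -181.4, 157.9]
orientation: [[-0.822, -0.57, 0.005], [-0.57, 0.822, -0.004], [-0.002, -0.006, -1.0]]
ft_force: [-0.7, -0.2, -1.2]
opening: 0.689
```

```bash
python3 go.py 650.2 -3.4 140 125;python3 - <<'E'
from ell import *
for n in('wrist',):
    a=viewer.camera(n);cv2.imwrite(f'pics/{n}9.png',a)
E
```

```text
note: if turning, shift after the turn (tool axes then): [-0.2273  0.1306  0.0239]
t 13.35 pos [ 566.8 -181.4  157.9] jaw 124.7 J [-25.4  21.6  -2.6  65.5  -0.1 -60.2] F [-0.7 -0.2 -1.2] open 0.689
shift mm [-170.    98.8   17.6] share [-0.2267  0.1318  0.0235] rows>= 3.2 turn share [-0.0038  0.001  -0.0028] deg 0.4
```

View pics/wrist9.png

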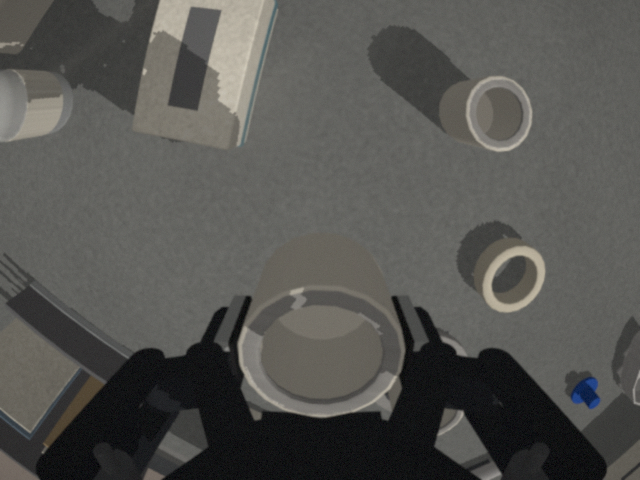

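Middle pot held at (320,350). Carrying it over the stack.

{"op": "drive_tool", "data": {
  "deltas": "-0.004 0.001 -0.003 -0.035 0.02 0 0;0 0 0 -0.06 0.035 0 0;0 0 0 -0.06 0.035 0 0;0 0 0 -0.05 0.03 0 0;0 0 0 -0.018 0.01 0 0;0 0 0 0 0 0 0"
}}

```text
time: 14.15
position: [643.9, -1.0, 144.6]
orientation: [[-0.821, -0.571, -0.018], [-0.571, 0.821, 0.004], [0.013, 0.014, -1.0]]
ft_force: [0.3, -0.5, -2.1]
opening: 0.685
```

```bash
python3 go.py 650.2 -3.4 110 125
```

```text
note: if turning, shift after the turn (tool axes then): [-0.0051 -0.0075  0.0461]
t 14.15 pos [643.9  -1.  144.6] jaw 124.8 J [ -7.3  28.5   6.2  68.8   0.1 -42.1] F [ 0.3 -0.5 -2.1] open 0.685
shift mm [-4.3 -6.1 34.5] share [-0.0057 -0.0081  0.0459] rows>= 0.6 turn share [ 0.0086 -0.0083 -0.002 ] deg 1.1
```

{"op": "drive_tool", "data": {
  "deltas": "0.0086 -0.008 -0.002 -0.0055 -0.008 0.02 0;0 0 0 0 0 0.02 0;0 0 0 0 0 0 0"
}}

```text
time: 14.52
position: [647.8, -7.0, 111.4]
orientation: [[-0.821, -0.571, -0.005], [-0.571, 0.821, -0.001], [0.005, 0.002, -1.0]]
ft_force: [1.1, -0.2, -1.5]
opening: 0.687
```

```bash
python3 go.py 650.2 -3.4 92 125
```

```text
note: if turning, shift after the turn (tool axes then): [-0.0053  0.0021  0.0259]
t 14.525 pos [647.8  -7.  111.4] jaw 124.8 J [ -7.7  29.3   2.8  63.7  -0.1 -42.5] F [ 1.1 -0.2 -1.5] open 0.687
shift mm [-4.1  1.6 19.4] share [-0.0054  0.0021  0.0259] rows>= 0.3 turn share [ 0.0012 -0.003  -0.0023] deg 0.4
```

{"op": "drive_tool", "data": {
  "deltas": "0.001 -0.003 -0.002 -0.005 0.002 0.012 0;0 0 0 0 0 0.01 0;0 0 0 0 0 0 0"
}}

```text
time: 14.9
position: [650.0, -4.7, 94.4]
orientation: [[-0.82, -0.572, 0.0], [-0.572, 0.82, 0.0], [-0.0, 0.0, -1.0]]
ft_force: [0.2, 0.5, -1.8]
opening: 0.694
```

```bash
python3 go.py 650.2 -3.4 82.1 125;python3 - <<'E'
from h import *
a=viewer.camera('side')[170:330,270:450];b=viewer.camera('scene')[160:320,220:400]
cv2.imwrite('pics/c10.png',np.hstack([cv2.resize(a,(400,356)),cv2.resize(b,(400,356))]))
E
```

```text
note: if turning, shift after the turn (tool axes then): [-0.0012  0.0013  0.0165]
t 14.9 pos [650.   -4.7  94.4] jaw 124.9 J [ -7.5  29.9   1.3  61.4   0.  -42.4] F [ 0.2  0.5 -1.8] open 0.694
shift mm [-0.9  1.  12.3] share [-0.0012  0.0013  0.0165] rows>= 0.2 turn share [ 0.      0.0003 -0.0014] deg 0.1
```

View pics/c10.png

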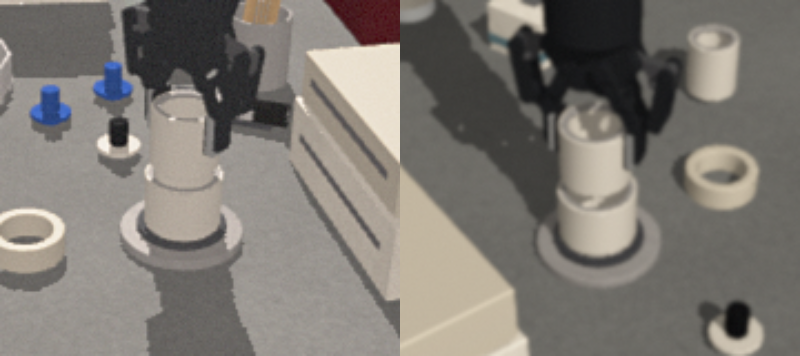

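Centred over the mouth in both views, 12 mm high; lowering until contact near 82.

{"op": "drive_tool", "data": {
  "deltas": "0 0 -0.001 -0.001 0.0013 0.007 0;0 0 0 0 0 0.005 0;0 0 0 0 0 0.004 0;0 0 0 0 0 0.003 0"
}}

```text
time: 15.5
position: [651.6, -3.1, 82.1]
orientation: [[-0.819, -0.574, 0.004], [-0.574, 0.819, -0.0], [-0.003, -0.003, -1.0]]
ft_force: [-4.8, 0.8, 13.3]
opening: 0.687
```

{"op": "drive_tool", "data": {
  "deltas": "0 0 0 0 0 0 0.8;0 0 0 0 0 0 1;0 0 0 0 0 0 1;0 0 0 0 0 -0.03 1;0 0 0 0 0 -0.06 1;0 0 0 0 0 -0.06 1;0 0 0 0 0 -0.06 1;0 0 0 0 0 0 1"
}}

```text
time: 16.5
position: [650.9, -3.3, 244.0]
orientation: [[-0.819, -0.574, 0.004], [-0.574, 0.819, -0.0], [-0.004, -0.003, -1.0]]
ft_force: [0.0, 0.2, -0.5]
opening: 0.997
```

```bash
python3 go.py 425.3 -134.8 180 125;python3 - <<'E'
from ell import *
for n in('wrist','scene','side'):
    k=cal(n);a=viewer.camera(n);print(n,fitring(n,k,a,(650,-3.5),[(120,30,-1),(120,22,-1)],10));cv2.imwrite(f'pics/{n}11.png',a)
E
```

```text
note: if turning, shift after the turn (tool axes then): [0.347  0.0289 0.0854]
t 16.5 pos [650.9  -3.3 244. ] jaw 125.0 J [ -7.4  26.5  17.   80.3   0.  -42.4] F [ 0.   0.2 -0.5] open 0.997
shift mm [260.5  21.8  63.1] share [0.3473 0.0291 0.0841] rows>= 4.3 turn share [-0.0017  0.0022  0.    ] deg 0.3
wrist (array([650.7,  -3.4]), np.float64(8.32))
scene (array([659.7,  -7.5]), np.float64(11.49))
side (array([651.8, -12.6]), np.float64(6.94))
```

View pics/wrist11.png

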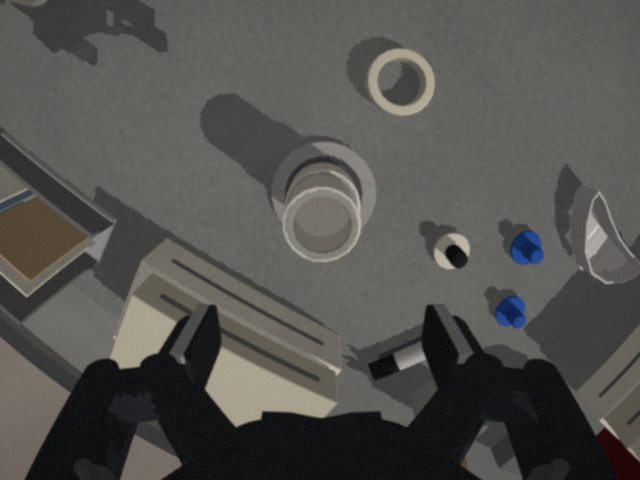

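View pics/side11.png

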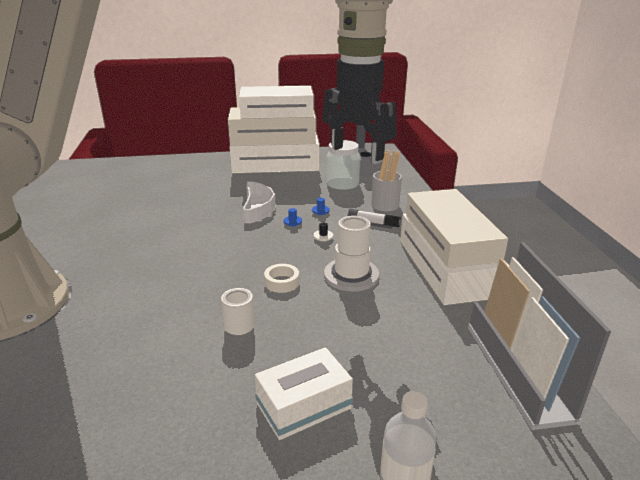

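The stack stands upright; middle pot rim at (650.7,-3.4). Next is the narrow pot.

{"op": "drive_tool", "data": {
  "deltas": "0 0 0 0.04 0.003 0 1;0 0 0 0.065 0.0055 0.01 1;0 0 0 0.065 0.0055 0.015 1;0 0 0 0.065 0.0055 0.015 1;0 0 0 0.06 0.005 0.015 1;0 0 0 0.04 0.004 0.01 1;0 0 0 0.012 0.001 0 1;0 0 0 0 0 0 1"
}}

```text
time: 17.65
position: [408.6, -134.0, 176.1]
orientation: [[-0.819, -0.574, -0.025], [-0.574, 0.819, 0.009], [0.016, 0.022, -1.0]]
ft_force: [-0.4, -0.4, 0.3]
opening: 1.001
```

```bash
python3 go.py 425.3 -135 130 125;python3 - <<'E'
from ell import *
for n in('wrist',):
    k=cal(n);a=viewer.camera(n);print(n,fitring(n,k,a,(425.3,-135),RG['narrow'],10));cv2.imwrite(f'pics/{n}12.png',a)
E
```

```text
note: if turning, shift after the turn (tool axes then): [-0.0175 -0.0138  0.0615]
t 17.65 pos [ 408.6 -134.   176.1] jaw 125.0 J [-28.7   4.8 -21.8  65.   -0.3 -63.7] F [-0.4 -0.4  0.3] open 1.001
shift mm [-13.8 -11.4  45.7] share [-0.0185 -0.0152  0.0609] rows>= 0.8 turn share [ 0.0139 -0.01    0.0003] deg 1.5
wrist (array([ 426. , -135.3]), np.float64(9.04))
```

View pics/wrist12.png

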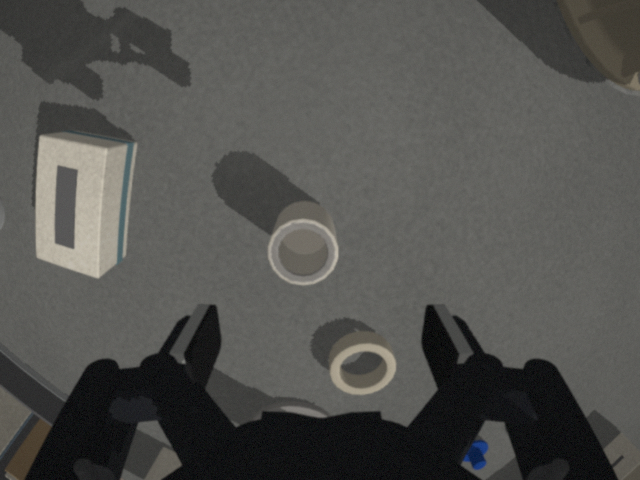

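Narrow pot at (303,252), fit (426,-135.3), clear all round.

{"op": "drive_tool", "data": {
  "deltas": "0.014 -0.01 0 -0.019 -0.0155 0.03 1;0 0 0 0 0 0.03 1;0 0 0 0 0 0 1"
}}

```text
time: 18.08
position: [431.3, -134.3, 130.3]
orientation: [[-0.817, -0.577, 0.004], [-0.577, 0.817, -0.001], [-0.003, -0.003, -1.0]]
ft_force: [0.0, 0.6, 0.8]
opening: 1.001
```

```bash
python3 go.py 425.7 -135.2 28 125
```

```text
note: if turning, shift after the turn (tool axes then): [0.0068 0.0033 0.1364]
t 18.075 pos [ 431.3 -134.3  130.3] jaw 125.3 J [-27.5   7.6 -25.3  56.8   0.  -62.8] F [0.  0.6 0.8] open 1.001
shift mm [  5.3   2.9 102.3] share [0.0071 0.0038 0.1364] rows>= 1.6 turn share [-0.002   0.0017  0.0029] deg 0.4
```

{"op": "drive_tool", "data": {
  "deltas": "-0.002 0.0017 0.002 0.007 0.0035 0.02 1;0 0 0 0 0 0.035 1;0 0 0 0 0 0.045 1;0 0 0 0 0 0.025 1;0 0 0 0 0 0.005 1;0 0 0 0 0 0 1"
}}

```text
time: 18.82
position: [428.5, -135.8, 31.7]
orientation: [[-0.817, -0.576, 0.004], [-0.576, 0.817, -0.002], [-0.002, -0.004, -1.0]]
ft_force: [-0.3, 0.0, 0.1]
opening: 1.0
```

```bash
python3 go.py 425.7 -135.2 28 125
```

```text
note: if turning, shift after the turn (tool axes then): [0.0026 0.0028 0.0049]
t 18.825 pos [ 428.5 -135.8   31.7] jaw 125.2 J [-27.8  13.7 -33.8  42.2  -0.  -63. ] F [-0.3  0.   0.1] open 1.0
shift mm [1.9 2.2 3.7] share [0.0026 0.0029 0.0049] rows>= 0.1 turn share [-0.0027  0.0013  0.0021] deg 0.3
```

{"op": "drive_tool", "data": {
  "deltas": "-0.002 0.001 0 0.0028 0.003 0.003 1;0 0 0 0 0 0 0.8;0 0 0 0 0 0 0.4;0 0 0 0 0 0 0;0 0 0 0 0 0 0;0 0 0 0 0 0 0;0 0 0 0 0 0 0",
  "force": 50
}}

```text
time: 19.7
position: [426.9, -136.0, 31.5]
orientation: [[-0.817, -0.576, 0.004], [-0.576, 0.817, -0.002], [-0.002, -0.005, -1.0]]
ft_force: [-0.9, 0.6, 0.1]
opening: 0.59
```

```bash
python3 go.py 425.7 -135.2 220 125
```

```text
note: if turning, shift after the turn (tool axes then): [ 0.0007  0.0017 -0.2514]
t 19.7 pos [ 426.9 -136.    31.5] jaw 125.2 J [-28.   13.6 -34.1  42.1  -0.  -63.1] F [-0.9  0.6  0.1] open 0.59
shift mm [ 1.000e-01  4.000e-01 -1.885e+02] share [ 1.000e-04  6.000e-04 -2.514e-01] rows>= 3.0 turn share [-0.0029  0.0015  0.0022] deg 0.3
```

{"op": "drive_tool", "data": {
  "deltas": "-0.002 0.001 0 0 0 -0.02 0;0 0 0 0 0 -0.05 0;0 0 0 0 0 -0.065 0;0 0 0 0 0 -0.06 0;0 0 0 0 0 -0.04 0;0 0 0 0 0 0 0"
}}

```text
time: 20.45
position: [425.0, -135.0, 211.1]
orientation: [[-0.817, -0.576, -0.003], [-0.576, 0.817, 0.002], [0.002, 0.003, -1.0]]
ft_force: [0.3, -0.3, -3.1]
opening: 0.597
```

```bash
python3 go.py 651 -3.5 210 125;python3 - <<'E'
from ell import *
for n in('wrist',):
    a=viewer.camera(n);cv2.imwrite(f'pics/{n}13.png',a)
E
```

```text
note: if turning, shift after the turn (tool axes then): [-0.3474 -0.0292  0.0015]
t 20.45 pos [ 425.  -135.   211.1] jaw 125.2 J [-28.    4.3 -17.2  68.7  -0.  -63.1] F [ 0.3 -0.3 -3.1] open 0.597
shift mm [-260.5  -22.7    0.6] share [-0.3474 -0.0303  0.0008] rows>= 4.2 turn share [ 0.002  -0.0011  0.0021] deg 0.3
```

View pics/wrist13.png

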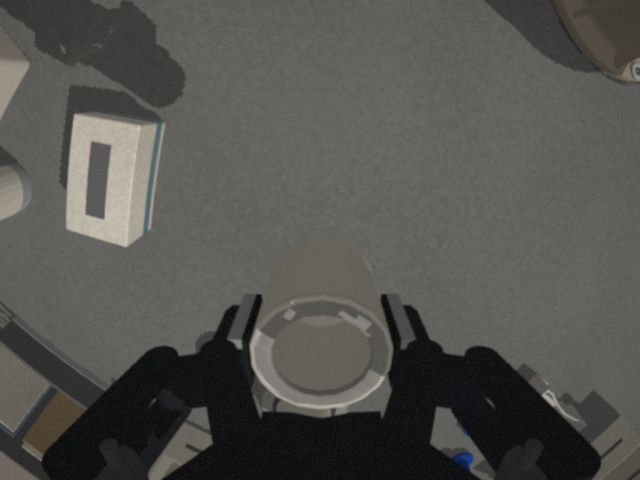

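Narrow pot held at (321,350). Carrying it to the stack.

{"op": "drive_tool", "data": {
  "deltas": "0.002 -0.001 0.002 -0.035 -0.003 -0.005 0;0 0 0 -0.06 -0.005 -0.005 0;0 0 0 -0.06 -0.005 -0.003 0;0 0 0 -0.06 -0.005 -0.003 0;0 0 0 -0.06 -0.005 -0.003 0;0 0 0 -0.04 -0.004 0 0;0 0 0 -0.02 -0.002 0 0;0 0 0 0 0 0 0"
}}

```text
time: 21.5
position: [641.5, -3.0, 202.0]
orientation: [[-0.82, -0.571, -0.03], [-0.572, 0.82, 0.006], [0.021, 0.022, -1.0]]
ft_force: [-0.8, -0.0, -2.9]
opening: 0.596
```

```bash
python3 go.py 651 -3.5 180 125
```

```text
note: if turning, shift after the turn (tool axes then): [-0.0099 -0.0078  0.0293]
t 21.5 pos [641.5  -3.  202. ] jaw 124.9 J [ -7.5  27.5  12.8  77.    0.1 -42.4] F [-0.8 -0.  -2.9] open 0.596
shift mm [-7.9 -6.3 21.7] share [-0.0106 -0.0084  0.0289] rows>= 0.4 turn share [ 0.014  -0.0132 -0.0015] deg 1.7
```

{"op": "drive_tool", "data": {
  "deltas": "0.014 -0.013 -0.001 -0.01 -0.008 0.012 0;0 0 0 0 0 0.012 0;0 0 0 0 0 0 0"
}}

```text
time: 21.88
position: [647.0, -4.3, 178.8]
orientation: [[-0.82, -0.572, -0.009], [-0.572, 0.82, 0.0], [0.007, 0.005, -1.0]]
ft_force: [0.1, -0.4, -1.1]
opening: 0.592
```

```bash
python3 go.py 651 -3.5 155 125
```

```text
note: if turning, shift after the turn (tool axes then): [-0.005  -0.0022  0.0317]
t 21.875 pos [647.   -4.3 178.8] jaw 124.9 J [ -7.5  27.5   9.5  72.5  -0.  -42.4] F [ 0.1 -0.4 -1.1] open 0.592
shift mm [-3.9 -1.8 23.8] share [-0.0052 -0.0023  0.0317] rows>= 0.4 turn share [ 0.0033 -0.0043 -0.0011] deg 0.5
```

{"op": "drive_tool", "data": {
  "deltas": "0.003 -0.004 -0.001 -0.005 -0.002 0.015 0;0 0 0 0 0 0.012 0;0 0 0 0 0 0 0"
}}

```text
time: 22.25
position: [650.3, -3.9, 157.3]
orientation: [[-0.82, -0.573, -0.001], [-0.573, 0.82, 0.0], [0.001, 0.001, -1.0]]
ft_force: [0.0, 0.6, -1.1]
opening: 0.59
```

```bash
python3 go.py 651 -3.5 143.5 125;python3 - <<'E'
from h import *
a=viewer.camera('side')[140:330,250:450];b=viewer.camera('scene')[130:320,200:400]
cv2.imwrite('pics/c14.png',np.hstack([cv2.resize(a,(400,380)),cv2.resize(b,(400,380))]))
E
```

```text
note: if turning, shift after the turn (tool axes then): [-0.0011 -0.      0.0184]
t 22.25 pos [650.3  -3.9 157.3] jaw 124.9 J [ -7.4  28.    7.2  69.3  -0.  -42.4] F [ 0.   0.6 -1.1] open 0.59
shift mm [-0.8 -0.  13.8] share [-0.0011 -0.      0.0184] rows>= 0.2 turn share [ 0.0004 -0.0005 -0.0006] deg 0.1
```

View pics/c14.png

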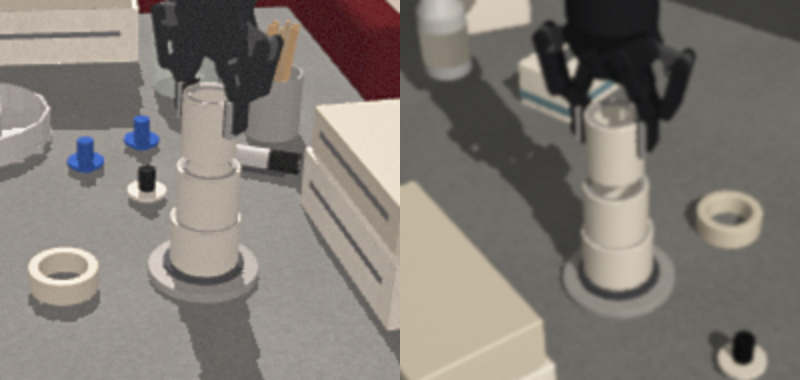

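Aligned in both views. Lower to contact near 143.5.

{"op": "drive_tool", "data": {
  "deltas": "0 0 0 -0.001 0 0.008 0;0 0 0 0 0 0.006 0;0 0 0 0 0 0.004 0;0 0 0 0 0 0.003 0"
}}

```text
time: 22.85
position: [652.8, -3.6, 143.5]
orientation: [[-0.82, -0.573, 0.004], [-0.573, 0.82, -0.001], [-0.003, -0.003, -1.0]]
ft_force: [-2.4, 0.7, 9.6]
opening: 0.592
```

{"op": "drive_tool", "data": {
  "deltas": "0 0 0 0 0 0 0.7;0 0 0 0 0 0 1;0 0 0 0 0 0 1;0 0 0 0 0 -0.03 1;0 0 0 0 0 -0.06 1;0 0 0 0 0 -0.06 1;0 0 0 0 0 -0.03 1;0 0 0 0 0 0 1"
}}

```text
time: 23.85
position: [652.1, -3.5, 282.0]
orientation: [[-0.82, -0.573, 0.004], [-0.573, 0.82, -0.001], [-0.003, -0.003, -1.0]]
ft_force: [-0.2, 0.2, -0.4]
opening: 1.001
```

```bash
python3 go.py 618.6 153.3 290 125;python3 - <<'E'
from ell import *
for n in('wrist','scene','side'):
    k=cal(n);a=viewer.camera(n);print(n,fitring(n,k,a,(650.5,-3.5),[(180,26,-1),(180,18,-1)],10))
    if n=='wrist': print('lid',fitring(n,k,a,(618.6,153.3),RG['lid'],8))
    cv2.imwrite(f'pics/{n}15.png',a)
E
```

```text
note: if turning, shift after the turn (tool axes then): [-0.0834  0.1968 -0.0106]
t 23.85 pos [652.1  -3.5 282. ] jaw 125.0 J [ -7.4  26.7  22.6  85.7  -0.  -42.3] F [-0.2  0.2 -0.4] open 1.001
shift mm [-62.4 147.7  -8.2] share [-0.0832  0.1969 -0.0109] rows>= 2.6 turn share [-0.0016  0.0017 -0.0005] deg 0.2
wrist (array([652.5,  -3.5]), np.float64(8.88))
lid (array([617.9, 153.2]), np.float64(9.31))
scene (array([651.3,  -5.6]), np.float64(10.42))
side (array([649.8, -12.2]), np.float64(8.18))
```

View pics/wrist15.png

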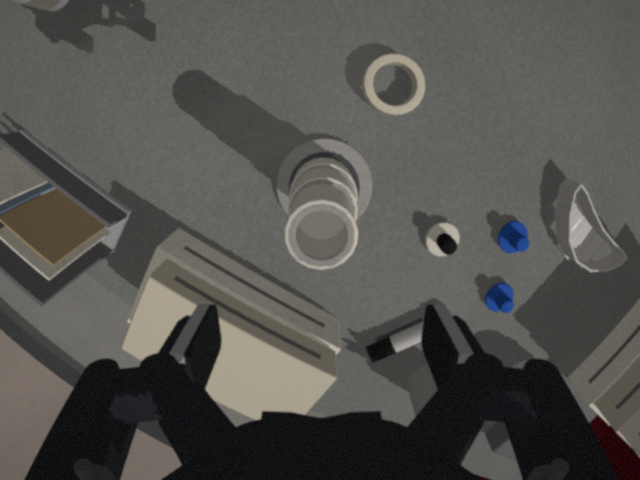

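View pics/side15.png

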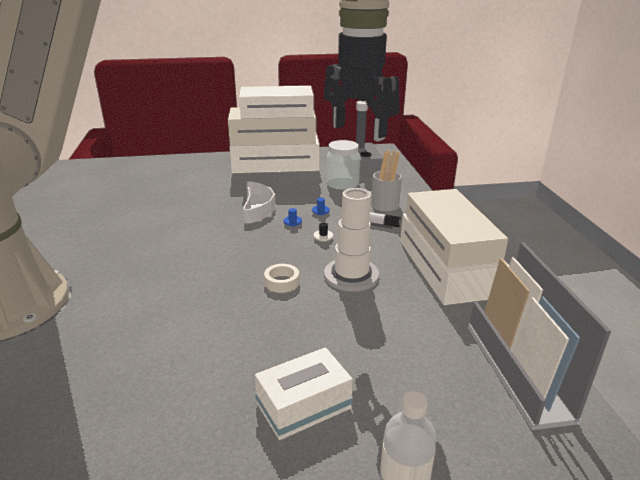

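```bash
python3 - <<'E'
from h import *
k=cal('wrist')
for n,u,v,z in(('blue1',512,234,11),('blue2',498,296,11),('torch head',378,350,14),('torch mid',405,338,14)):print(n,atz('wrist',u,v,z,k).round())
ks=cal('scene')
for n,u,v,z in(('cup base',335,440,0),('cup top',335,392,90),('torch L',292,364,14),('torch R',367,360,14),('blue1',427,325,11),('blue2',413,366,11),('jar',457,440,100)):print(n,atz('scene',u,v,z,ks).round())
ks=cal('side')
for n,u,v,z in(('cup base',386,207,0),('torch L',350,216,14),('torch R',400,221,14)):print(n,atz('side',u,v,z,ks).round())
E
```

```text
blue1 [553. 228.  11.]
blue2 [628. 275.  11.]
torch head [784. 184.  14.]
torch mid [748. 203.  14.]
cup base [808. 315.   0.]
cup top [798. 298.  90.]
torch L [797. 180.  14.]
torch R [693. 240.  14.]
blue1 [561. 238.  11.]
blue2 [638. 288.  11.]
jar [718. 439. 100.]
cup base [803. 290.   0.]
torch L [697. 228.  14.]
torch R [807. 186.  14.]
```

The candidates are the white lid with black knob at (442,239) and two blue ones at (514,236) and (500,297). The white/black one is meant, as confirmed in the enlarged crop. I'll approach it with the jaws part open.

{"op": "drive_tool", "data": {
  "deltas": "0 0 0 -0.02 0.04 0 0.6;0 0 0 -0.025 0.06 0.02 0.6;0 0 0 -0.025 0.06 0.05 0.6;0 0 0 -0.015 0.035 0.06 0.6;0 0 0 0 0 0.06 0.6;0 0 0 0 0 0.03 0.6;0 0 0 0 0 0 0.6"
}}

```text
time: 24.88
position: [609.5, 157.0, 95.7]
orientation: [[-0.82, -0.572, -0.021], [-0.572, 0.82, -0.001], [0.018, 0.011, -1.0]]
ft_force: [0.1, 0.6, 0.3]
opening: 0.598
```

```bash
python3 go.py 618.3 153.3 80 125;python3 - <<'E'
from ell import *
k=cal('wrist');a=viewer.camera('wrist');print('lid',fitring('wrist',k,a,(618.6,153.3),RG['lid'],8))
cv2.imwrite('pics/wrist16.png',a)
E
```

```text
note: if turning, shift after the turn (tool axes then): [-0.0069 -0.0108  0.0209]
t 24.875 pos [609.5 157.   95.7] jaw 124.9 J [  7.1  28.7  -0.6  61.9   0.1 -27.8] F [0.1 0.6 0.3] open 0.598
shift mm [-5.4 -8.2 15.5] share [-0.0073 -0.011   0.0206] rows>= 0.3 turn share [ 0.0068 -0.0114 -0.001 ] deg 1.2
lid (array([618.3, 153.8]), np.float64(10.74))
```

View pics/wrist16.png

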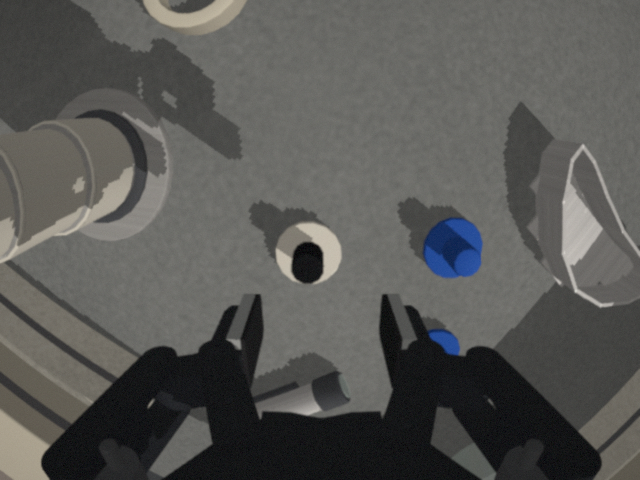

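White lid with black knob at (308,258) under the jaws; fit (618.3,153.8).

{"op": "drive_tool", "data": {
  "deltas": "0.007 -0.0115 -0.001 -0.0075 -0.0115 0.015 0.6;0 0 0 0 0 0.015 0.6;0 0 0 0 0 0 0.6"
}}

```text
time: 25.3
position: [621.1, 152.7, 76.0]
orientation: [[-0.82, -0.573, 0.005], [-0.573, 0.82, 0.001], [-0.005, -0.002, -1.0]]
ft_force: [-0.3, -0.9, -0.3]
opening: 0.603
```

```bash
python3 go.py 618.3 153.6 16 125
```

```text
note: if turning, shift after the turn (tool axes then): [0.0024 0.0031 0.08  ]
t 25.3 pos [621.1 152.7  76. ] jaw 124.9 J [  6.6  29.4  -2.3  58.   -0.  -28.3] F [-0.3 -0.9 -0.3] open 0.603
shift mm [ 2.1  2.5 60. ] share [0.0027 0.0033 0.08  ] rows>= 1.0 turn share [-0.0016  0.0029 -0.0007] deg 0.3
```

{"op": "drive_tool", "data": {
  "deltas": "-0.0015 0.003 0 0.003 0.003 0.015 0.6;0 0 0 0 0 0.03 0.6;0 0 0 0 0 0.022 0.6;0 0 0 0 0 0.006 0.6;0 0 0 0 0 0 0.6"
}}

```text
time: 25.92
position: [618.7, 153.7, 20.8]
orientation: [[-0.82, -0.573, 0.002], [-0.573, 0.82, 0.0], [-0.001, -0.001, -1.0]]
ft_force: [0.5, 1.0, -0.2]
opening: 0.601
```

```bash
python3 go.py 618.3 153.6 15 125
```

```text
note: if turning, shift after the turn (tool axes then): [0.0004 0.0002 0.0077]
t 25.925 pos [618.7 153.7  20.8] jaw 124.9 J [  6.7  32.2  -6.2  51.5  -0.  -28.2] F [ 0.5  1.  -0.2] open 0.601
shift mm [0.3 0.2 5.8] share [0.0004 0.0002 0.0077] rows>= 0.1 turn share [-0.0005  0.0009 -0.0007] deg 0.1
```

{"op": "drive_tool", "data": {
  "deltas": "0 0.001 0 0 0 0.006 0.6;0 0 0 0 0 0 0.4;0 0 0 0 0 0 0.15;0 0 0 0 0 0 0;0 0 0 0 0 0 0;0 0 0 0 0 0 0;0 0 0 0 0 0 0",
  "force": 40
}}

```text
time: 26.8
position: [619.9, 153.9, 17.9]
orientation: [[-0.82, -0.573, 0.003], [-0.573, 0.82, -0.0], [-0.002, -0.002, -1.0]]
ft_force: [0.0, -0.2, -0.3]
opening: 0.213
```

```bash
python3 go.py 618.3 153.6 280 125;python3 - <<'E'
from ell import *
cv2.imwrite('pics/wrist17.png',viewer.camera('wrist'))
E
```

```text
note: if turning, shift after the turn (tool axes then): [ 0.0019  0.0009 -0.3495]
t 26.8 pos [619.9 153.9  17.9] jaw 124.9 J [  6.8  32.4  -6.3  51.2  -0.  -28.2] F [ 0.  -0.2 -0.3] open 0.213
shift mm [ 9.000e-01  1.000e-01 -2.621e+02] share [ 1.100e-03  2.000e-04 -3.495e-01] rows>= 4.2 turn share [-0.0013  0.0014 -0.0007] deg 0.2
```

View pics/wrist17.png

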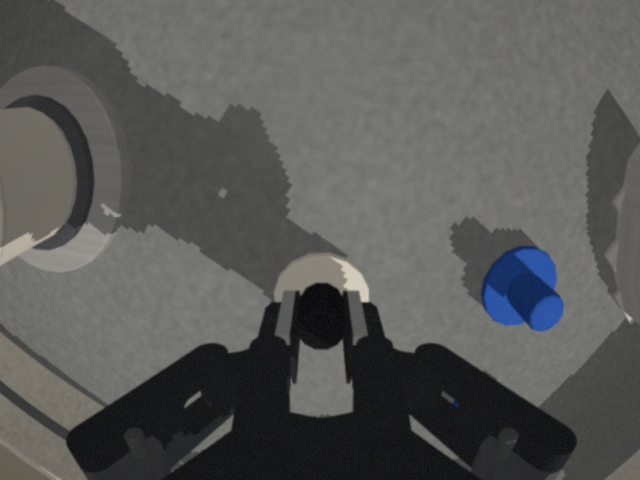

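Knob gripped at (321,315), opening 0.21 (about 18–20 mm). Lifting.

{"op": "drive_tool", "data": {
  "deltas": "0 0 0 0 0 -0.02 0;0 0 0 0 0 -0.05 0;0 0 0 0 0 -0.07 0;0 0 0 0 0 -0.07 0;0 0 0 0 0 -0.07 0;0 0 0 0 0 -0.04 0;0 0 0 0 0 0 0"
}}

```text
time: 27.72
position: [618.5, 153.9, 271.6]
orientation: [[-0.82, -0.573, 0.007], [-0.573, 0.82, 0.0], [-0.006, -0.004, -1.0]]
ft_force: [0.2, 0.1, -1.2]
opening: 0.215
```

```bash
python3 go.py 653.5 -3.4 245 125;python3 - <<'E'
from ell import *
cv2.imwrite('pics/wrist18.png',viewer.camera('wrist'))
E
```

```text
note: if turning, shift after the turn (tool axes then): [ 0.082  -0.1986  0.0355]
t 27.725 pos [618.5 153.9 271.6] jaw 124.9 J [  6.8  24.6  18.   82.9  -0.  -28.2] F [ 0.2  0.1 -1.2] open 0.215
shift mm [  61.5 -148.9   26.9] share [ 0.082  -0.1985  0.0358] rows>= 2.6 turn share [-0.0025  0.0037 -0.0007] deg 0.4
```

View pics/wrist18.png

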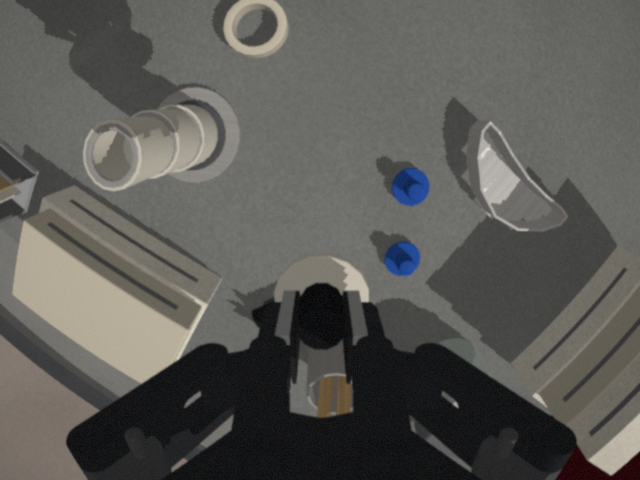

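Lid held at (321,300); blue lids untouched. Moving over the stack.

{"op": "drive_tool", "data": {
  "deltas": "-0.0025 0.0035 0 0.014 -0.03 0 0;0 0 0 0.024 -0.058 0 0;0 0 0 0.024 -0.058 0.005 0;0 0 0 0.016 -0.04 0.005 0;0 0 0 0.005 -0.012 0 0;0 0 0 0 0 0 0"
}}

```text
time: 28.52
position: [648.2, -6.1, 251.9]
orientation: [[-0.818, -0.575, -0.018], [-0.575, 0.818, 0.002], [0.014, 0.012, -1.0]]
ft_force: [-0.5, -0.2, -0.8]
opening: 0.22
```

```bash
python3 go.py 653.5 -3.4 215 125
```

```text
note: if turning, shift after the turn (tool axes then): [-0.0078 -0.0011  0.0492]
t 28.525 pos [648.2  -6.1 251.9] jaw 125.1 J [ -7.6  27.3  19.4  83.1  -0.  -42.7] F [-0.5 -0.2 -0.8] open 0.22
shift mm [-6.3 -1.3 36.8] share [-0.0085 -0.0017  0.049 ] rows>= 0.6 turn share [ 0.0076 -0.0087  0.001 ] deg 1.0
```

{"op": "drive_tool", "data": {
  "deltas": "0.0075 -0.0085 0.001 -0.008 -0.0015 0.02 0;0 0 0 0 0 0.022 0;0 0 0 0 0 0 0"
}}

```text
time: 28.9
position: [652.3, 0.8, 218.7]
orientation: [[-0.817, -0.577, -0.002], [-0.577, 0.817, 0.002], [0.001, 0.002, -1.0]]
ft_force: [-0.4, 0.1, -1.3]
opening: 0.217
```

```bash
python3 go.py 653.5 -3.4 204 125
```

```text
note: if turning, shift after the turn (tool axes then): [ 0.0018 -0.0055  0.0196]
t 28.9 pos [652.3   0.8 218.7] jaw 125.2 J [ -7.   27.1  14.5  77.5   0.1 -42.2] F [-0.4  0.1 -1.3] open 0.217
shift mm [ 1.4 -4.2 14.7] share [ 0.0019 -0.0056  0.0195] rows>= 0.2 turn share [ 0.0016 -0.0005  0.0025] deg 0.3
```

{"op": "drive_tool", "data": {
  "deltas": "0.0015 0 0.002 0.0018 -0.0055 0.008 0;0 0 0 0 0 0.006 0;0 0 0 0 0 0 0"
}}

```text
time: 29.28
position: [653.9, -1.9, 209.1]
orientation: [[-0.818, -0.576, 0.001], [-0.576, 0.818, -0.0], [-0.001, -0.001, -1.0]]
ft_force: [-0.2, 0.1, -0.3]
opening: 0.216
```

```bash
python3 go.py 653.5 -3.4 192 125;python3 - <<'E'
from h import *
a=viewer.camera('side')[130:320,250:450];b=viewer.camera('scene')[100:290,200:400]
cv2.imwrite('pics/c19.png',np.hstack([cv2.resize(a,(400,380)),cv2.resize(b,(400,380))]))
E
```

```text
note: if turning, shift after the turn (tool axes then): [ 0.0016 -0.0013  0.0228]
t 29.275 pos [653.9  -1.9 209.1] jaw 125.2 J [ -7.2  27.3  13.4  76.   -0.  -42.3] F [-0.2  0.1 -0.3] open 0.216
shift mm [ 1.2 -1.  17.1] share [ 0.0017 -0.0013  0.0228] rows>= 0.3 turn share [-0.0007  0.0004  0.0018] deg 0.2
```

View pics/c19.png

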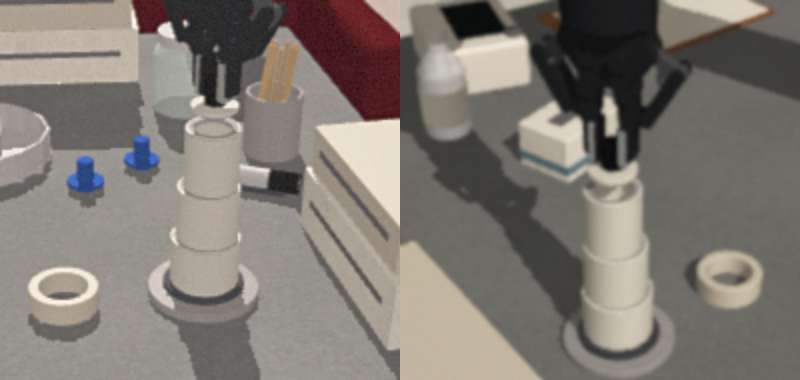

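Lid centred just above the mouth in both views. Lower to contact near 192.

{"op": "drive_tool", "data": {
  "deltas": "0 0 0 0.0016 -0.0014 0.008 0;0 0 0 0 0 0.007 0;0 0 0 0 0 0.005 0;0 0 0 0 0 0.003 0"
}}

```text
time: 29.88
position: [654.0, -4.1, 191.5]
orientation: [[-0.818, -0.575, 0.003], [-0.575, 0.818, -0.001], [-0.002, -0.002, -1.0]]
ft_force: [-0.8, 0.9, 14.2]
opening: 0.216
```

{"op": "drive_tool", "data": {
  "deltas": "0 0 0 0 0 0 0.35;0 0 0 0 0 0 0.6;0 0 0 0 0 0 0.6;0 0 0 0 0 -0.03 0.6;0 0 0 0 0 -0.06 0.6;0 0 0 0 0 -0.06 0.6;0 0 0 0 0 0 0.6;0 0 0 0 0 0 0.6"
}}

```text
time: 30.88
position: [653.4, -3.8, 306.4]
orientation: [[-0.818, -0.575, 0.002], [-0.575, 0.818, -0.001], [-0.001, -0.001, -1.0]]
ft_force: [0.4, 0.5, 0.1]
opening: 0.601
```

```bash
python3 go.py 653.5 -3.4 300 125;python3 - <<'E'
from ell import *
k=cal('wrist');a=viewer.camera('wrist');print(fitring('wrist',k,a,(652.5,-3.5),[(185,22,-1)],10)); 
s=viewer.camera('side')[130:320,250:450];b=viewer.camera('scene')[100:290,200:400]
cv2.imwrite('pics/c20.png',np.hstack([cv2.resize(s,(400,380)),cv2.resize(b,(400,380))]));cv2.imwrite('pics/w20.png',a)
E
```

```text
note: if turning, shift after the turn (tool axes then): [-0.0004  0.0004  0.0085]
t 30.875 pos [653.4  -3.8 306.4] jaw 125.1 J [ -7.4  27.3  27.   89.6  -0.  -42.5] F [0.4 0.5 0.1] open 0.601
shift mm [-0.3  0.3  6.4] share [-0.0004  0.0004  0.0085] rows>= 0.1 turn share [-0.0008  0.0006  0.0015] deg 0.2
(array([654. ,  -4.2]), np.float64(8.98))
```

View pics/c20.png

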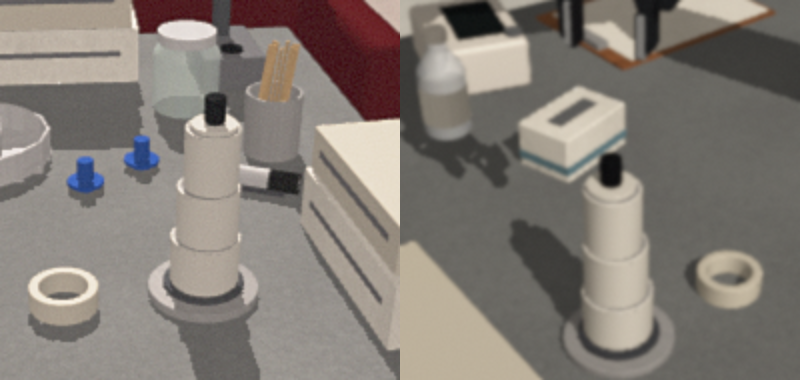

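View pics/w20.png

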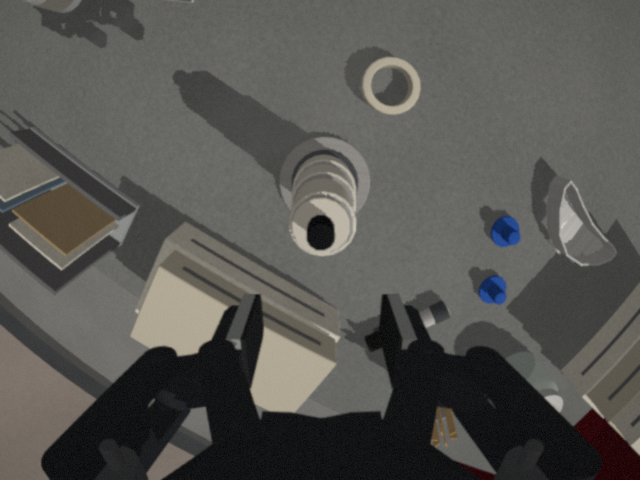

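The full stack is upright with the lid flush (side crop (215,115), wrist (321,232)). The gripper is clear and the bystanders are where they were. Handing in.

```bash
python3 -c "
from bench import close_job
print(close_job())"
```

```text
the job is handed in; nothing more can be done
None
```

I put the set back together on the stand in the order asked: wide pot, middle pot, narrow pot, then the white lid with the black knob. The job was handed in at about 31 s of the 128 s allowed.

- **Seating:** each piece met contact within 0.5 mm of the height expected for fully seated, with about 8–14 N on the wrist.
- **Last views:** all three cameras show the stack upright and the lid flat on the rim. The gripper is open and well above, touching nothing.
- **Bystanders:** the carton, kidney dish, tape roll, torch and both blue lids look unmoved. I judged this by eye and did not measure it.
- **Centring:** by the wrist camera the pieces drift slightly off axis going up, from about x = 649.6 mm at the wide pot to 654 mm at the lid. Each step is under 2 mm, within the roughly 5 mm of play in each mouth.
- **Checks that disagreed:** some automatic rim fits from the scene and side cameras were about 7–10 mm off the wrist camera. I put this down to low contrast against white parts and relied on the wrist fits, contact heights and visual checks.

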